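# Album cover out to dry

## Robot

A 6-joint arm with a two-finger parallel gripper is mounted at the origin on the work surface. World frame = base frame: x ahead of the robot, y to its left, z up, the work surface at z = 0. Lengths are in m, angles in rad, forces in N, time in s.
With the tool pointing down it reaches from about 0.25 to 0.775 m from the base axis. Payload 4 kg.
Tool frame: the origin (TCP) lies midway between the tips of the shut fingers; the grasp point (between the pads) lies 19 mm behind it; z points along the fingers, x is the direction in which the jaws open and shut, and the axes are right-handed (so a half turn about z gives the same grasp; the last joint's range is limited). The gripper opens to 94 mm and grips with 3 to 60 N. Pads are 16 mm wide; open, the fingers measure 119 mm over their backs; the gripper's body (75 mm by 177 mm) begins 78 mm behind the grasp point.
Start: joints at [1.09, 0.087, 1.371, -0, 1.684, -0.103], TCP at [0.203, 0.511, 0.206] pointing down, gripper open.
Joint ranges: [-3.1, 3.1], [-0.76, 2.03], [0.27, 2.55], [-1.08, 4.22], [0.17, 2.65], [-2.57, 2.57]. Speed limits (rad/s): [2.79, 2.79, 3.14, 3.14, 3.14, 3.14].

## Interface

Orientations are given as [roll, pitch, yaw] about the fixed x, y, z axes, in that order (R = Rz(yaw) Ry(pitch) Rx(roll)).
In Python, from bench import * gives the robot as it stands.
- The arm moves only by the tool send_rows, never from a script. Its argument "rows" is one flat list of numbers, 7 for each row, row after row: the shift along the world's x, y, z in mm, then the turn, a rotation vector about the world's x, y, z in degrees, then the opening, from 0 (shut) to 1 (fully open). A call has exactly 8 rows; each row shifts and turns the commanded pose from where the row before left it; what a row does not reach is not made up. A row lasts 1/8 s, in which the tool goes at most 62.5 mm and 10.7 degrees, less where a joint would pass 70% of its speed; a pose out of reach is approached as far as the arm can. A call is refused whole if a number of a shift passes 62.5 or a number of a turn 10.7, either way. A call with a gripper value outside its range is refused whole. The fingers move at their own pace and stop on an object; the grip force is fixed at half the most. Time passes only in rows, so rows that do not move let the fingers close, or fill a call up. It gives the time, the measured TCP pose, the force and the opening at its end, in the units of the state.
- get_obs(): the state, without advancing time (a new reading comes with each control period).
- snapshot(name): name is "side" or "top"; returns a dict with "color" (384x512x3 uint8, red, green, blue), "intrinsics" (3x3 intrinsics, pixels), "rvec" (rotation vector, rad) and "tvec" (3), from world to camera coordinates, as OpenCV has them. Camera axes: x right, y down, z forward; pixel columns grow to the right and rows downward; lengths in m; the calibration is good to about 2 mm. A picture is of the moment at which its call begins. There is no depth.
- close_job(): hands the job in, once; it reports no verdict.
The state is a dict: "time": time; "joint_positions": joint angles; "qvel": joint speeds; "joint_torque": joint torques, N m; "tool_pos": TCP position; "ee_rot": TCP orientation; "wrist_force": force on the tool from outside, world axes, zero at the start; "wrist_torque": the same for the moment, N m; "width": finger opening in m.
Only numpy, scipy, OpenCV 4.12 (cv2) and the standard library are available. Lean on these libraries where they do the work, as an engineer would, in place of code of your own. Each camera call takes 0.05 s, during which the arm holds its last target.

## Task

The glue stick and the two bottles stand in the way of the birch-print cover panel in the caddy: first move all three, upright, into the grey side tray. Then take the panel out and lean it lengthwise against the low wall of the dark drying rest, centred along it, with its long edge as foot on the floor between lip and wall, out near the lip so that it slopes back safely, and let go of it. After that put each of the three back standing in the middle of the coaster of its own colour in the caddy; knock nothing over and leave the mug where it is.

Things in the scene. Friction and masses are not known exactly. Their poses are not given: they have to be found in the camera images.
- glue_stick_mid (a point): Upright glue stick, orange foot and cap, white middle with a black band; 36 mm diameter, 110 mm tall, about 90 g. Point: its centre, 55 mm above its underside. z = up along it. Starts on the orange coaster. Best gripped 15 to 25 mm above this point, fingers closing along the row of coasters, so that the gripper's body clears its top and the panel.
- green_bottle_mid (a point): Upright green glue bottle with paper label; 38 mm diameter up to 92 mm, then a narrow white cap to 110 mm; about 130 g. Point: on its axis 55 mm above its underside. z = up along it. Starts on the green coaster. Grip as for the glue stick.
- blue_bottle_mid (a point): Upright blue bottle with cream label; 34 mm diameter up to 95 mm, then a narrower black cap to 110 mm; about 110 g. Point: on its axis 55 mm above its underside. z = up along it. Starts on the blue coaster. Grip as for the glue stick.
- orange_coaster: Orange disc, 50 mm diameter, 3 mm thick, fixed on the caddy's base plate. Origin: centre of its underside, 8 mm above the table. The three coasters form a row, 88 mm apart, parallel to the standing panel (along its y axis at the start), 43 mm in front (-x) of it; which colour is where varies.
- green_coaster: Green disc, like the orange one.
- blue_coaster: Blue disc, like the orange one.
- panel_mid (a point): Stiff cream album cover panel with black birch-bark print: 10 mm thick (x), 180 mm long (y), 120 mm tall (z), about 160 g. Point: its centre. Starts upright in the caddy's slot, underside 8 mm above the table, between plywood rails with tops 48 mm above the table (slot 13 mm wide): lift it straight up. Grip it across its thickness at the middle of its top edge.
- drying_rest: Fixed dark wooden stand, 210 mm long (y). Origin: on the table; x points from lip to wall (roughly away from the robot). Floor 10 mm above the table, from x = -18 mm (lip) to x = +20 mm (front of the wall). Lip top 24 mm, wall top 75 mm above the table; wall 15 mm thick. The panel leans on the wall's top edge 10 to 23 degrees off upright: 17 when its foot is at about x = -5 mm.
- side_tray: Fixed flat light-grey tray, 110 mm (x) by 270 mm (y) outside, walls 4 mm thick and 16 mm tall, floor 4 mm above the table. Origin: centre of its underside. Empty at the start; the three fit side by side along y, 88 mm apart.
- mug_mid (a point): Blue ceramic mug, 76 mm diameter, 85 mm tall, on the far side of the work; a bystander. Point: on its axis, half-way up.
Things that resemble listed ones, but are neither listed nor needed, are in the scene too. Leave any yellow look-alike of the part that bears panel_mid alone. There is more than one size of the part that bears glue_stick_mid; the job needs the largest.

How it is judged:
On the way, in this order (a step that is already met when the one before it is completed fails the run):
1. the glue stick and both bottles stand upright in the side tray, the panel still in the caddy (x of glue_stick_mid in the frame of side_tray between -0.055 and 0.055 m and y of glue_stick_mid in the frame of side_tray between -0.135 and 0.135 m and z of each of glue_stick_mid, green_bottle_mid, blue_bottle_mid in the frame of side_tray below 0.068 m and angle between each of glue_stick_mid, green_bottle_mid, blue_bottle_mid's own z axis and vertical below 0.15 rad and x of green_bottle_mid in the frame of side_tray between -0.055 and 0.055 m and y of green_bottle_mid in the frame of side_tray between -0.135 and 0.135 m and x of blue_bottle_mid in the frame of side_tray between -0.055 and 0.055 m and y of blue_bottle_mid in the frame of side_tray between -0.135 and 0.135 m and distance of panel_mid from where it was at the start of the episode below 0.02 m), for 0.2 s.
2. the panel leans on the drying rest, let go, while the three still stand in the tray (x of panel_mid in the frame of drying_rest between 0 and 0.026 m and y of panel_mid in the frame of drying_rest between -0.025 and 0.025 m and z of panel_mid in the frame of drying_rest between 0.058 and 0.079 m and angle between panel_mid's own z axis and vertical between 0.1 and 0.55 rad and contact force between panel and drying_rest above 0.3 N and contact force between panel and the fingers below 0.2 N and x of glue_stick_mid in the frame of side_tray between -0.055 and 0.055 m and y of glue_stick_mid in the frame of side_tray between -0.135 and 0.135 m and z of each of glue_stick_mid, green_bottle_mid, blue_bottle_mid in the frame of side_tray below 0.068 m and angle between each of glue_stick_mid, green_bottle_mid, blue_bottle_mid's own z axis and vertical below 0.15 rad and x of green_bottle_mid in the frame of side_tray between -0.055 and 0.055 m and y of green_bottle_mid in the frame of side_tray between -0.135 and 0.135 m and x of blue_bottle_mid in the frame of side_tray between -0.055 and 0.055 m and y of blue_bottle_mid in the frame of side_tray between -0.135 and 0.135 m), for 0.3 s.
At the end, for the whole second after the job is handed in: Each of the three stands upright (0.1 rad), centred within 12 mm on the coaster of its own colour; the panel, let go, leans on the rest between lip and wall, 0.10 to 0.55 rad off upright, its middle within 25 mm of the rest's middle along the wall; all at rest (horizontal distance between glue_stick_mid and orange_coaster below 0.012 m and angle between each of glue_stick_mid, green_bottle_mid, blue_bottle_mid's own z axis and vertical below 0.1 rad and z of glue_stick_mid in the frame of orange_coaster between 0.05 and 0.066 m and horizontal distance between green_bottle_mid and green_coaster below 0.012 m and z of green_bottle_mid in the frame of green_coaster between 0.05 and 0.066 m and horizontal distance between blue_bottle_mid and blue_coaster below 0.012 m and z of blue_bottle_mid in the frame of blue_coaster between 0.05 and 0.066 m and x of panel_mid in the frame of drying_rest between 0 and 0.026 m and y of panel_mid in the frame of drying_rest between -0.025 and 0.025 m and z of panel_mid in the frame of drying_rest between 0.058 and 0.079 m and angle between panel_mid's own z axis and vertical between 0.1 and 0.55 rad and contact force between panel and drying_rest above 0.3 N and contact force between panel and the fingers below 0.2 N and linear speed of each of glue_stick, green_bottle, blue_bottle, panel below 0.02 m/s); the robot touches nothing.
It fails at once if the glue stick is knocked over (angle between glue_stick_mid's own z axis and vertical above 0.6 rad).
It fails at once if the green bottle is knocked over (angle between green_bottle_mid's own z axis and vertical above 0.6 rad).
It fails at once if the blue bottle is knocked over (angle between blue_bottle_mid's own z axis and vertical above 0.6 rad).
It fails at once if the mug is disturbed (distance of mug_mid from where it was at the start of the episode above 0.03 m).
It also fails if it takes over 152 s, if anything falls off the work surface, if the arm or the gripper's body presses on something with over 40 N, if the wrist force passes 120 N, or if a joint passes its speed limit or range.

## Working session

There is one attempt and no reset: what is moved stays moved. The work goes in short steps, Python scripts to look and compute and a tool call to move; the robot and the scene stay as the last step left them, time stands still between calls to the robot, and variables do not carry over. Pictures are saved under pics/ and viewed, and the job is handed in when it is done.

Besides the shell and the picture viewer there is one more tool, called after ">>>" by a JSON object that holds its "op" and its "data", one argument or row to a line. send_rows: Moves the arm, as the interface text tells. Its arguments: {"type":"object","properties":{"rows":{"type":"array","items":{"type":"number"}}},"required":["rows"]}

```bash
mkdir -p pics; ls; cat > h.py <<'E'
from bench import *
import numpy as np, cv2
def snap(n,f=None):
    s=snapshot(n)
    if f: cv2.imwrite('pics/'+f,s['color'][:,:,::-1])
    return s
def proj(s,P):
    return cv2.projectPoints(np.array(P,float).reshape(-1,3),np.array(s['rvec'],float),np.array(s['tvec'],float),np.array(s['intrinsics'],float),None)[0].reshape(-1,2)
def ray(s,uv,z):
    K=np.array(s['intrinsics']);R=cv2.Rodrigues(np.array(s['rvec'],float))[0];t=np.array(s['tvec'],float).ravel()
    out=[]
    for u,v in np.array(uv,float).reshape(-1,2):
        d=R.T@np.linalg.solve(K,[u,v,1]);c=-R.T@t
        out.append(c+d*(z-c[2])/d[2])
    return np.array(out)
E
python3 - <<'E'
from h import *
for n in ('top','side'):
    s=snap(n,n+'0.png'); R=cv2.Rodrigues(np.array(s['rvec'],float))[0]
    print(n,s['intrinsics'],-R.T@np.array(s['tvec']).ravel(),R)
print(get_obs())
E
```

```text
pics
top [[362.25861201   0.         258.97341422]
 [  0.         362.25861201 189.34935466]
 [  0.           0.           1.        ]] [ 0.34740555 -0.01616085  0.94624731] [[ 0.02282706 -0.9997176  -0.00660663]
 [-0.99255776 -0.02187192 -0.11979442]
 [ 0.11961609  0.00929202 -0.99277674]]
side [[378.04196602   0.         252.26874892]
 [  0.         378.04196602 195.32741551]
 [  0.           0.           1.        ]] [-0.08616903 -0.61685583  0.69299955] [[ 0.73704704 -0.67561589 -0.01745951]
 [-0.42884406 -0.4475582  -0.78471934]
 [ 0.5223547   0.58586247 -0.6196053 ]]
{'time': 0.1, 'joint_positions': array([ 1.08991700e+00,  8.78741011e-02,  1.37210089e+00, -9.62859122e-06,
        1.68363170e+00, -1.03099858e-01]), 'qvel': array([-0.00050472, -0.00228496, -0.00523635,  0.00078138,  0.00144915,
        0.00155617]), 'joint_torque': array([ 2.37439912e-03, -3.41253126e+01, -3.03301978e+01,  7.20875454e-02,
        3.03705095e-02, -9.03192426e-05]), 'tool_pos': array([0.20264264, 0.51076147, 0.2044262 ]), 'ee_rot': array([-3.14139489e+00,  2.00432953e-03,  1.19301599e+00]), 'wrist_force': array([0.17520429, 0.45129928, 0.93763579]), 'wrist_torque': array([ 0.04065735, -0.06134722,  0.01079829]), 'width': 0.09407934583513679}
```

View pics/top0.png

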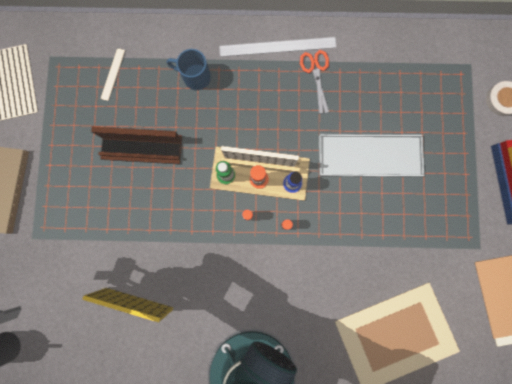

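View pics/side0.png

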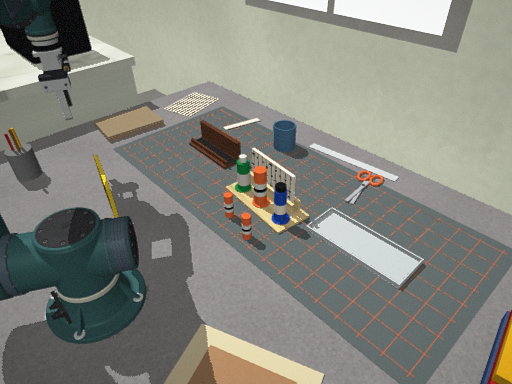

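```bash
python3 - <<'E'
import cv2
t=cv2.imread('pics/top0.png');s=cv2.imread('pics/side0.png')
cv2.imwrite('pics/top0c.png',cv2.resize(t[120:245,85:325],None,fx=3.3,fy=3.3,interpolation=cv2.INTER_CUBIC))
cv2.imwrite('pics/side0c.png',cv2.resize(s[110:290,180:430],None,fx=3.2,fy=3.2,interpolation=cv2.INTER_CUBIC))
cv2.imwrite('pics/top0d.png',cv2.resize(t[120:190,310:435],None,fx=6,fy=6,interpolation=cv2.INTER_CUBIC))
cv2.imwrite('pics/top0e.png',cv2.resize(t[115:175,85:205],None,fx=6,fy=6,interpolation=cv2.INTER_CUBIC))
E
```

```text
(no output)
```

View pics/top0c.png

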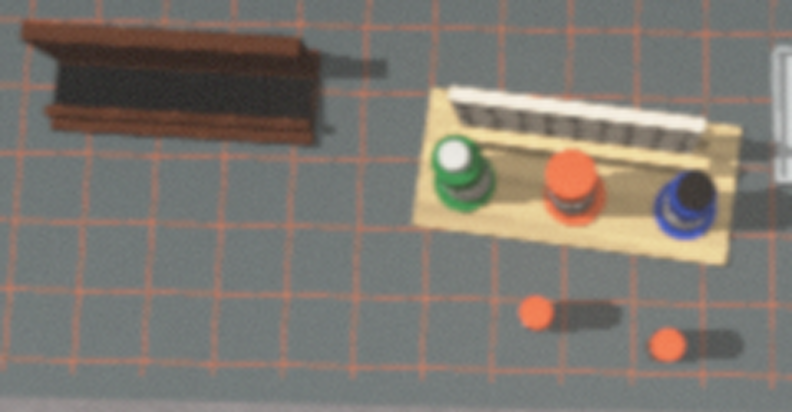

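View pics/side0c.png

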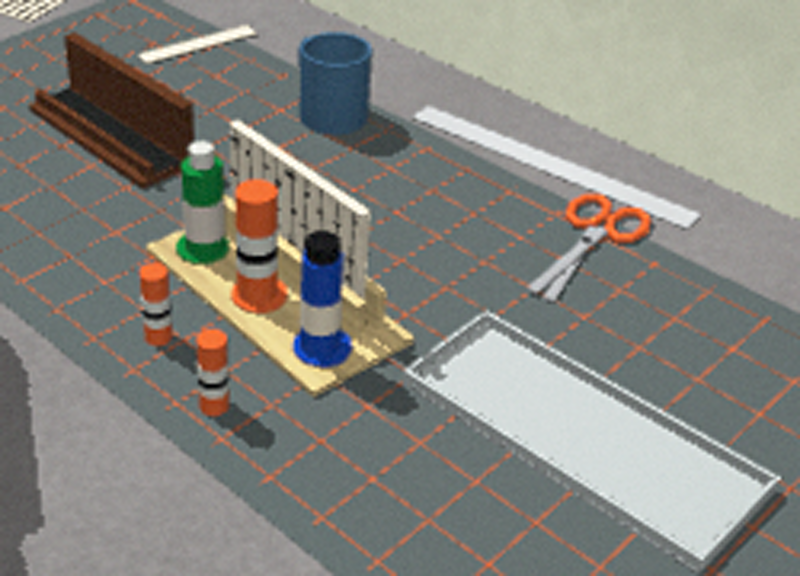

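View pics/top0d.png

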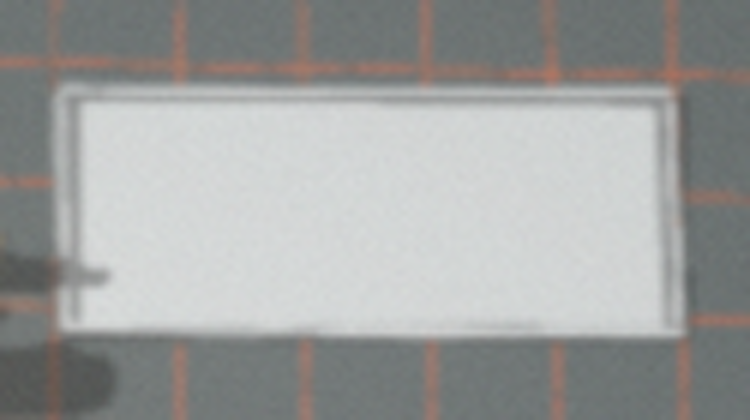

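View pics/top0e.png

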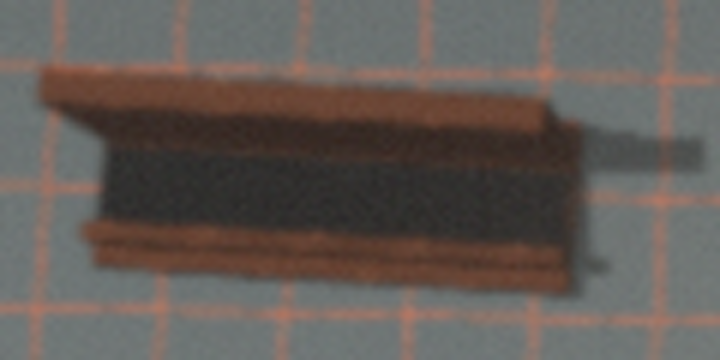

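```bash
cat > m.py <<'E'
from h import *
import pickle
from scipy.optimize import least_squares
def up(p,f,o): return (np.array(p,float)+.5)/f-.5+np.array(o)
def fit(obs,x0):
    # obs: list of (snap, local pts, pix)
    def W(x,L):
        c,s_=np.cos(x[2]),np.sin(x[2]);L=np.array(L,float)
        return np.c_[x[0]+c*L[:,0]-s_*L[:,1],x[1]+s_*L[:,0]+c*L[:,1],L[:,2]]
    f=lambda x:np.concatenate([(proj(s,W(x,L))-p).ravel() for s,L,p in obs])
    r=least_squares(f,x0,x_scale=[.1,.1,.1]);return r.x,f(r.x).reshape(-1,2)
E
python3 - <<'E'
from m import *
T=snap('top');S=snap('side')
e=up([(40,66),(42,103),(546,97),(550,130)],6,(85,115))
Lw=[(.035,.105,.075),(.02,.105,.075),(.035,-.105,.075),(.02,-.105,.075)]
print('rest',fit([(T,Lw,e)],[.4,.3,0]))
d=up([(57,86),(672,88),(685,333),(60,332)],6,(310,120))
Lt=[(.055,.135,.016),(.055,-.135,.016),(-.055,-.135,.016),(-.055,.135,.016)]
sd=up([(488,312),(778,478),(406,368)],3.2,(180,110)); 
print('tray top',fit([(T,Lt,d)],[.4,-.3,0]))
print('tray side',fit([(S,[Lt[0],Lt[1],Lt[3]],sd)],[.4,-.3,0]))
p=up([(450,87),(706,118),(705,131),(450,98)],3.3,(85,120))
Lp=[(.005,.09,.128),(.005,-.09,.128),(-.005,-.09,.128),(-.005,.09,.128)]
print('panel top',fit([(T,Lp,p)],[.4,0,0]))
ps=up([(233,122),(368,212)],3.2,(180,110))
c=up([(454,154),(571,173),(694,188)],3.3,(85,120)); print('caps',ray(T,c,.121))
cs=up([(201,148),(257,190),(323,241)],3.2,(180,110)); print('capsS',ray(S,cs,.121))
E
```

```text
rest (array([ 0.56336303,  0.3067042 , -0.03634798]), array([[ 0.63617304,  0.20187612],
       [-0.38802293, -0.09146572],
       [ 0.47338228, -0.25240401],
       [-0.71815627,  0.14913049]]))
tray top (array([ 0.55786315, -0.29771248,  0.01878995]), array([[-0.22316299, -0.15567865],
       [ 0.16479892, -0.26925504],
       [ 0.11153871,  0.27177914],
       [-0.05537617,  0.13195124]]))
tray side (array([ 0.55654075, -0.30045471, -0.00090337]), array([[-0.12118189, -1.0157924 ],
       [ 0.83917907,  0.39960629],
       [-0.82926311,  0.08849745]]))
panel top (array([ 0.53146107, -0.008078  , -0.10543926]), array([[ 0.26337282, -0.43369034],
       [ 0.1392593 , -0.15499322],
       [-0.05836221,  0.14555457],
       [-0.34424862,  0.4393323 ]]))
caps [[ 0.49862892  0.07779849  0.121     ]
 [ 0.48691663 -0.00453987  0.121     ]
 [ 0.4781784  -0.09060474  0.121     ]]
capsS [[ 0.49715984  0.07514031  0.121     ]
 [ 0.48767196 -0.00655649  0.121     ]
 [ 0.47620915 -0.09438897  0.121     ]]
```

```bash
cat > ov.py <<'E'
from m import *
def W(x,L):
    c,s_=np.cos(x[2]),np.sin(x[2]);L=np.array(L,float)
    return np.c_[x[0]+c*L[:,0]-s_*L[:,1],x[1]+s_*L[:,0]+c*L[:,1],L[:,2]]
def circ(x,y,z,r):
    a=np.linspace(0,2*np.pi,60);return np.c_[x+r*np.cos(a),y+r*np.sin(a),0*a+z]
def rect(p,x0,x1,y0,y1,z):
    return W(p,[(x0,y0,z),(x1,y0,z),(x1,y1,z),(x0,y1,z),(x0,y0,z)])
def bottle(n,x,y,z0=.011):
    g={'glue':[(.018,0),(.018,.11)],'green':[(.019,0),(.019,.092),(.009,.11)],'blue':[(.017,0),(.017,.095),(.012,.11)]}[n]
    return [circ(x,y,z0+h,r) for r,h in g]
def over(s,curves,f,box,k):
    u0,v0,u1,v1=box
    im=cv2.resize(np.ascontiguousarray(s['color'][v0:v1,u0:u1,::-1]),None,fx=k,fy=k,interpolation=cv2.INTER_CUBIC)
    for c,col in curves:
        p=(proj(s,c)+.5-[u0,v0])*k-.5
        cv2.polylines(im,[np.round(p*8).astype(np.int32)],False,col,1,cv2.LINE_AA,3)
    cv2.imwrite('pics/'+f,im)
E
cat > ov1.py <<'E'
from ov import *
import sys
T=snap('top');S=snap('side')
pan=[.5315,-.008,-.105];rest=[.5634,.3067,-.036];tray=[.557,-.299,.015]
M=(255,0,255);Y=(0,255,255);C=(255,255,0)
cu=[]
row=lambda k:W(pan,[(-.043,.088*k,0)])[0,:2]
print(row(1),row(0),row(-1))
cu+=[(c,Y) for n,k in (('green',1),('glue',0),('blue',-1)) for c in bottle(n,*row(k))+[circ(*row(k),.011,.025)]]
cu+=[(rect(pan,-.005,.005,-.09,.09,z),M) for z in (.008,.128)]
cu+=[(rect(rest,.02,.035,-.105,.105,z),C) for z in (.0,.075)]+[(rect(rest,-.018,.02,-.105,.105,.01),C)]
cu+=[(rect(tray,-.055,.055,-.135,.135,.016),C),(rect(tray,-.051,.051,-.131,.131,.004),C)]
over(T,cu,'o1t.png',(205,130,325,205),6)
over(S,cu,'o1s.png',(215,140,325,235),6)
over(T,cu,'o1rt.png',(85,115,205,175),6)
over(S,cu,'o1rs.png',(180,110,260,180),8)
over(T,cu,'o1tt.png',(310,120,435,190),6)
over(S,cu,'o1ts.png',(300,190,430,290),6)
E
python3 ov1.py
```

```text
[0.49795985 0.08402205] [ 0.48873682 -0.00349329] [ 0.47951379 -0.09100864]
```

View pics/o1t.png

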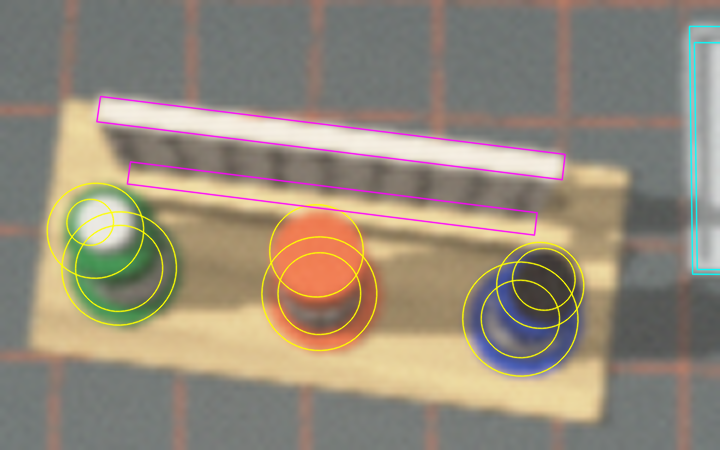

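View pics/o1s.png

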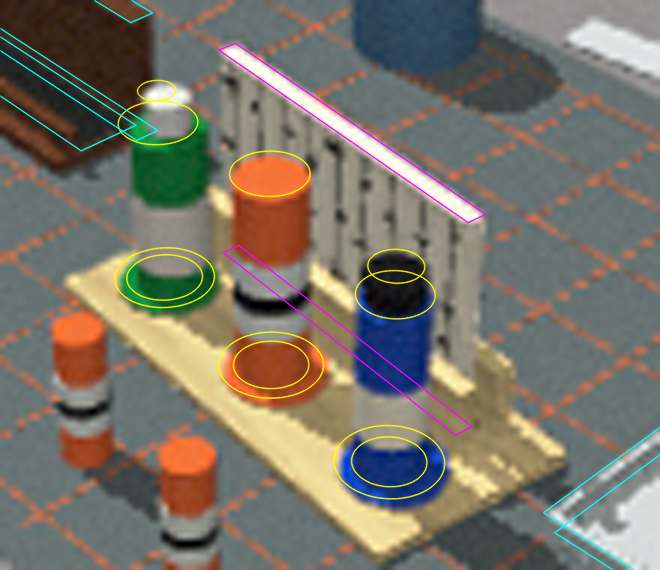

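View pics/o1rt.png

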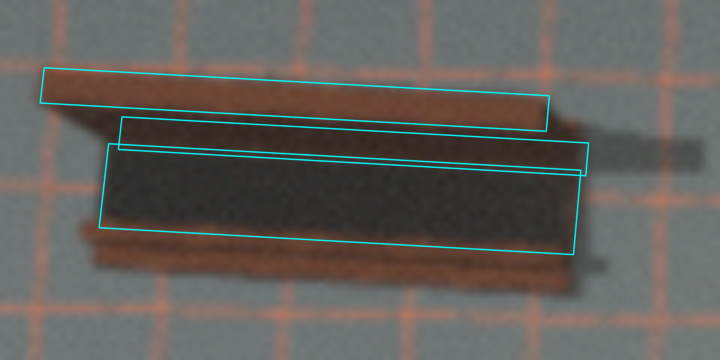

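View pics/o1rs.png

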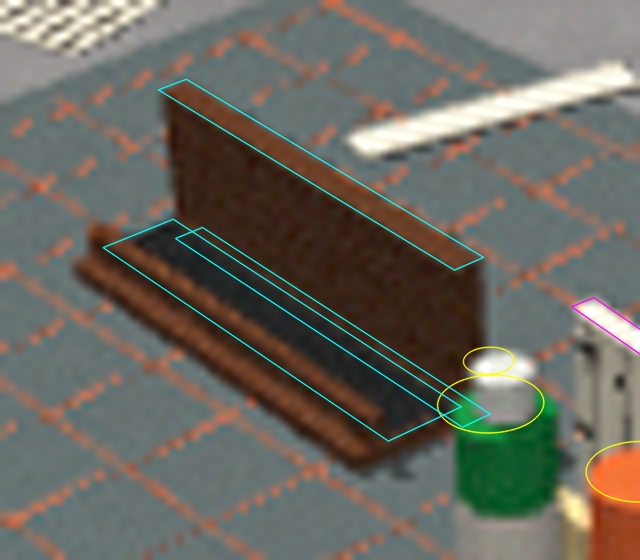

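View pics/o1ts.png

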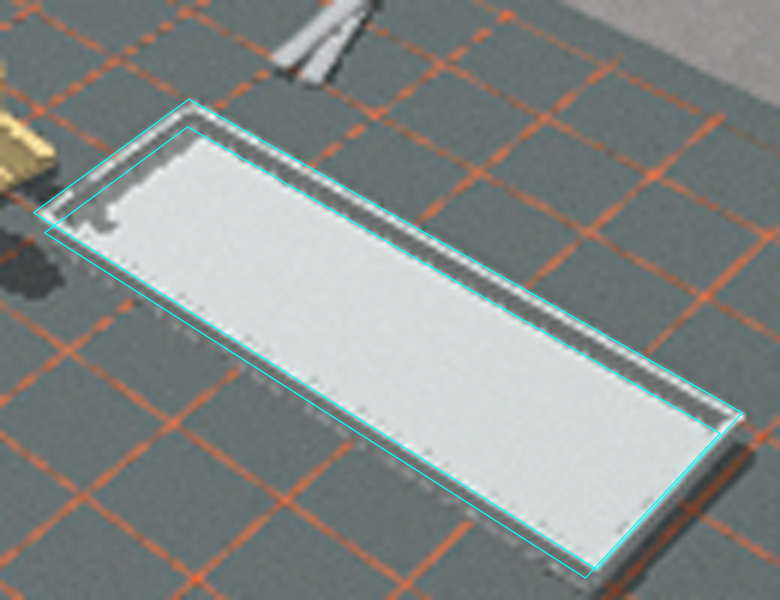

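Candidates for the glue stick in the top view are (258,177) in the caddy and two small ones at (248,215) and (288,225). The caddy one is the largest and stands on the orange coaster, and the enlarged crop confirms it. For the panel, the cream birch panel in the slot at (262,155) is meant, and the yellow look-alike at (127,305) stays untouched.

The overlays fit within about 2 mm. I start with the blue bottle.

>>> {"op": "send_rows", "data": {
  "rows": [17, -37.5, 0, 0, 0, 2, 0.65, 17, -37.5, 0, 0, 0, 2, 0.65, 17, -37.5, 0, 0, 0, 2, 0.65, 17, -37.5, 0, 0, 0, 2, 0.65, 17, -37.5, 0, 0, 0, 2, 0.65, 17, -37.5, 0, 0, 0, 2, 0.65, 17, -37.5, 0, 0, 0, 2, 0.65, 17, -37.5, 0, 0, 0, 1.6, 0.65]
}}

```text
time: 1.3
tool_pos: [0.3392, 0.21, 0.2056]
ee_rot: [3.141, -0.0, 1.466]
wrist_force: [0.1, 0.7, -0.1]
width: 0.0609
```

>>> {"op": "send_rows", "data": {
  "rows": [17.5, -38, 0, 0, 0, 0, 0.65, 17.5, -38, 0, 0, 0, 0, 0.65, 17.5, -38, 0, 0, 0, 0, 0.65, 17.5, -38, 0, 0, 0, 0, 0.65, 17.5, -38, 0, 0, 0, 0, 0.65, 17.5, -38, 0, 0, 0, 0, 0.65, 17.5, -38, 0, 0, 0, 0, 0.65, 17.9, -37.3, 0, 0, 0, 0, 0.65]
}}

```text
time: 2.3
tool_pos: [0.4797, -0.0934, 0.2056]
ee_rot: [3.141, -0.0, 1.465]
wrist_force: [-0.0, -0.7, 0.2]
width: 0.0611
```

```bash
cat > look.py <<'E'
from ov import *
import sys
n=sys.argv[1]; o=get_obs(); p=o['tool_pos']; print(o['tool_pos'],o['ee_rot'])
for nm in ('top','side'):
    s=snap(nm)
    c=proj(s,p)[0]; w,h=(90,70)
    u0=int(np.clip(c[0]-w/2,0,512-w)); v0=int(np.clip(c[1]-h/2+10,0,384-h))
    over(s,[(np.array([p,[p[0],p[1],.121]]),(255,0,255))],n+nm+'.png',(u0,v0,u0+w,v0+h),7)
E
python3 look.py b1; cd pics; python3 -c "
import cv2;cv2.imwrite('b1.png',cv2.resize(cv2.hconcat([cv2.imread('b1top.png'),cv2.imread('b1side.png')]),(800,311)))"
```

```text
[ 0.47968328 -0.09344627  0.20555388] [ 3.14131195e+00 -2.08048736e-04  1.46492210e+00]
```

View pics/b1.png

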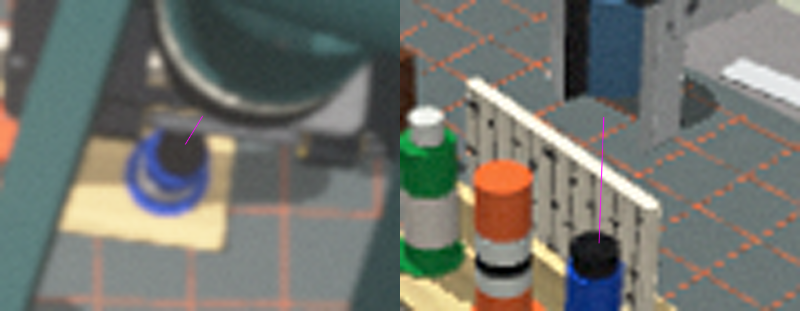

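The tool's downward projection ends on the cap centre in both views. Now I descend and grip.

>>> {"op": "send_rows", "data": {
  "rows": [0, 0, -20, 0, 0, 0, 0.65, 0, 0, -25, 0, 0, 0, 0.65, 0, 0, -25, 0, 0, 0, 0.65, 0, 0, -25, 0, 0, 0, 0.65, 0, 0, -20, 0, 0, 0, 0.65, 0, 0, -15, 0, 0, 0, 0.65, 0, 0, -8.6, 0, 0, 0, 0.65, 0, 0, 0, 0, 0, 0, 0.65]
}}

```text
time: 3.4
tool_pos: [0.479, -0.0918, 0.0666]
ee_rot: [-3.141, -0.0, 1.465]
wrist_force: [-0.3, 0.2, 0.7]
width: 0.0614
```

>>> {"op": "send_rows", "data": {
  "rows": [0, 0, 0, 0, 0, 0, 0.2, 0, 0, 0, 0, 0, 0, 0.2, 0, 0, 0, 0, 0, 0, 0.2, 0, 0, 0, 0, 0, 0, 0.2, 0, 0, 0, 0, 0, 0, 0.2, 0, 0, 0, 0, 0, 0, 0.2, 0, 0, 0, 0, 0, 0, 0.2, 0, 0, 0, 0, 0, 0, 0.2]
}}

```text
time: 4.4
tool_pos: [0.4796, -0.0922, 0.0674]
ee_rot: [3.141, 0.0, 1.465]
wrist_force: [0.3, -0.3, 4.8]
width: 0.0335
```

>>> {"op": "send_rows", "data": {
  "rows": [0, 0, 5, 0, 0, 0, 0.2, 0, 0, 10, 0, 0, 0, 0.2, 0, 0, 20, 0, 0, 0, 0.2, 0, 0, 25, 0, 0, 0, 0.2, 0, 0, 25, 0, 0, 0, 0.2, 0, 0, 25, 0, 0, 0, 0.2, 0, 0, 20, 0, 0, 0, 0.2, 0, 0, 10, 0, 0, 0, 0.2]
}}

```text
time: 5.4
tool_pos: [0.4797, -0.0922, 0.2084]
ee_rot: [3.14, 0.0, 1.465]
wrist_force: [0.5, -0.5, -0.3]
width: 0.0338
```

>>> {"op": "send_rows", "data": {
  "rows": [5, -20, 0, 0, 0, 0, 0.2, 10, -40, 0, 0, 0, 0, 0.2, 12, -45, 0, 0, 0, 0, 0.2, 12, -45, 0, 0, 0, 0, 0.2, 12, -45, 0, 0, 0, 0, 0.2, 12, -45, 0, 0, 0, 0, 0.2, 10, -35, 0, 0, 0, 0, 0.2, 5, -20, 0, 0, 0, 0, 0.2]
}}

```text
time: 6.4
tool_pos: [0.5563, -0.3903, 0.2037]
ee_rot: [-3.138, -0.002, 1.463]
wrist_force: [0.8, 0.5, -1.1]
width: 0.0336
```

>>> {"op": "send_rows", "data": {
  "rows": [0, 0, 0, 0, 0, 0, 0.2, 0, 2, -10, 0, 0, 0, 0.2, 0, 0, -25, 0, 0, 0, 0.2, 0, 0, -30, 0, 0, 0, 0.2, 0, 0, -30, 0, 0, 0, 0.2, 0, 0, -25, 0, 0, 0, 0.2, 0, 0, -15, 0, 0, 0, 0.2, 0, 0, -5, 0, 0, 0, 0.2]
}}

```text
time: 7.4
tool_pos: [0.5568, -0.384, 0.0657]
ee_rot: [-3.14, -0.001, 1.466]
wrist_force: [0.5, 1.1, -1.2]
width: 0.0335
```

>>> {"op": "send_rows", "data": {
  "rows": [0, 0, 0, 0, 0, 0, 0.2, 0, 0, -2, 0, 0, 0, 0.2, 0, 0, -2, 0, 0, 0, 0.2, 0, 0, -1, 0, 0, 0, 0.2, 0, 0, -1, 0, 0, 0, 0.2, 0, 0, 0, 0, 0, 0, 0.2, 0, 0, 0, 0, 0, 0, 0.2, 0, 0, 0, 0, 0, 0, 0.2]
}}

```text
time: 8.4
tool_pos: [0.5573, -0.3851, 0.0609]
ee_rot: [3.142, -0.0, 1.465]
wrist_force: [0.8, -1.0, -0.5]
width: 0.0334
```

>>> {"op": "send_rows", "data": {
  "rows": [0, 0, -0.5, 0, 0, 0, 0.2, 0, 0, -0.5, 0, 0, 0, 0.2, 0, 0, 0, 0, 0, 0, 0.4, 0, 0, 0, 0, 0, 0, 0.5, 0, 0, 0, 0, 0, 0, 0.65, 0, 0, 0, 0, 0, 0, 0.65, 0, 0, 0, 0, 0, 0, 0.65, 0, 0, 10, 0, 0, 0, 0.65]
}}

```text
time: 9.4
tool_pos: [0.5567, -0.3846, 0.069]
ee_rot: [-3.139, -0.001, 1.465]
wrist_force: [0.3, 0.4, -0.4]
width: 0.0609
```

>>> {"op": "send_rows", "data": {
  "rows": [0, 0, 20, 0, 0, 0, 0.65, 0, 0, 30, 0, 0, 0, 0.65, 0, 0, 40, 0, 0, 0, 0.65, 0, 0, 40, 0, 0, 0, 0.65, -5, 20, 5, 0, 0, 0, 0.65, -10, 55, 0, 0, 0, 0, 0.65, -10, 55, 0, 0, 0, 0, 0.65, -10, 60, 0, 0, 0, 0, 0.65]
}}

```text
time: 10.4
tool_pos: [0.5222, -0.1939, 0.2071]
ee_rot: [3.138, 0.001, 1.464]
wrist_force: [1.5, 0.3, 0.5]
width: 0.0616
```

>>> {"op": "send_rows", "data": {
  "rows": [-7, 50, 0, 0, 0, 0, 0.65, -7, 50, 0, 0, 0, 0, 0.65, -7, 45, 0, 0, 0, 0, 0.65, -7, 30, 0, 0, 0, 0, 0.65, -5.5, 15, 0, 0, 0, 0, 0.65, 0, 0, 0, 0, 0, 0, 0.65, 0, 0, 0, 0, 0, 0, 0.65, 0, 0, 0, 0, 0, 0, 0.65]
}}

```text
time: 11.4
tool_pos: [0.489, -0.0061, 0.2048]
ee_rot: [-3.141, 0.0, 1.464]
wrist_force: [-0.4, 0.3, 0.7]
width: 0.0611
```

```bash
cat > two.sh <<'E'
python3 look.py $1; cd pics; python3 -c "
import cv2;cv2.imwrite('$1.png',cv2.resize(cv2.hconcat([cv2.imread('$1top.png'),cv2.imread('$1side.png')]),(800,311)))"
E
python3 - <<'E'
from h import *
snap('side','s2.png')
E
bash two.sh g1
```

```text
[ 0.48897157 -0.0060225   0.20471456] [-3.14118123e+00  1.17282225e-04  1.46370298e+00]
```

View pics/g1.png

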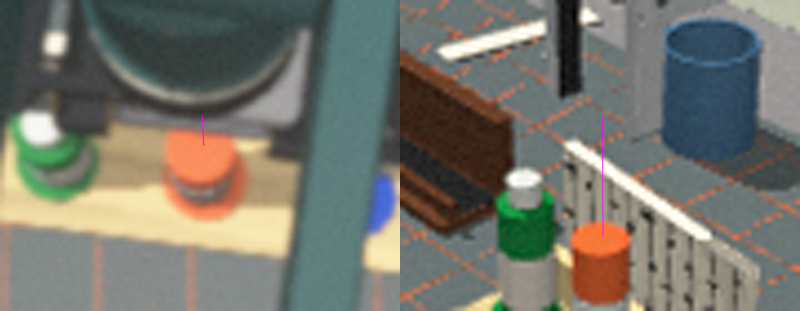

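View pics/s2.png

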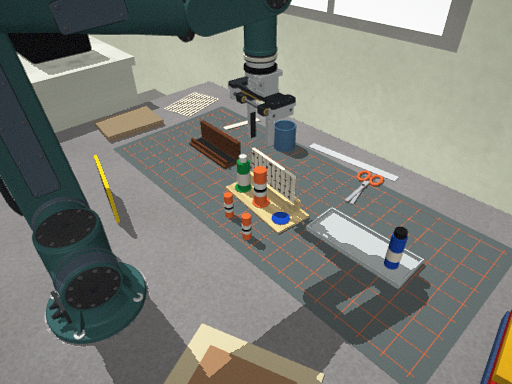

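The blue bottle stands in the tray at (397,248), and the tool is centred over the glue stick in both views.

>>> {"op": "send_rows", "data": {
  "rows": [0, 1, -20, 0, 0, 0, 0.65, 0, 0, -25, 0, 0, 0, 0.65, 0, 0, -25, 0, 0, 0, 0.65, 0, 0, -25, 0, 0, 0, 0.65, 0, 0, -20, 0, 0, 0, 0.65, 0, 0, -15, 0, 0, 0, 0.65, 0, 0, -8, 0, 0, 0, 0.65, 0, 0, 0, 0, 0, 0, 0.65]
}}

```text
time: 12.55
tool_pos: [0.4887, -0.0041, 0.0666]
ee_rot: [-3.141, -0.0, 1.465]
wrist_force: [-0.2, 0.1, -0.7]
width: 0.0613
```

>>> {"op": "send_rows", "data": {
  "rows": [0, 0, 0, 0, 0, 0, 0.2, 0, 0, 0, 0, 0, 0, 0.2, 0, 0, 0, 0, 0, 0, 0.2, 0, 0, 0, 0, 0, 0, 0.2, 0, 0, 0, 0, 0, 0, 0.2, 0, 0, 0, 0, 0, 0, 0.2, 0, 0, 0, 0, 0, 0, 0.2, 0, 0, 0, 0, 0, 0, 0.2]
}}

```text
time: 13.55
tool_pos: [0.4892, -0.0041, 0.0675]
ee_rot: [3.14, -0.0, 1.465]
wrist_force: [-0.2, 0.4, 5.8]
width: 0.0354
```

>>> {"op": "send_rows", "data": {
  "rows": [0, 0, 5, 0, 0, 0, 0.2, 0, 0, 10, 0, 0, 0, 0.2, 0, 0, 20, 0, 0, 0, 0.2, 0, 0, 25, 0, 0, 0, 0.2, 0, 0, 25, 0, 0, 0, 0.2, 0, 0, 25, 0, 0, 0, 0.2, 0, 0, 20, 0, 0, 0, 0.2, 0, 0, 10, 0, 0, 0, 0.2]
}}

```text
time: 14.55
tool_pos: [0.4891, -0.0041, 0.2083]
ee_rot: [3.14, -0.0, 1.465]
wrist_force: [-0.8, -0.3, -0.3]
width: 0.0356
```

>>> {"op": "send_rows", "data": {
  "rows": [5, -20, 0, 0, 0, 0, 0.2, 9, -40, 0, 0, 0, 0, 0.2, 10, -45, 0, 0, 0, 0, 0.2, 10, -45, 0, 0, 0, 0, 0.2, 10, -45, 0, 0, 0, 0, 0.2, 10, -45, 0, 0, 0, 0, 0.2, 9, -35, 0, 0, 0, 0, 0.2, 5, -19, 0, 0, 0, 0, 0.2]
}}

```text
time: 15.55
tool_pos: [0.5565, -0.2995, 0.2055]
ee_rot: [-3.139, -0.001, 1.464]
wrist_force: [0.6, 1.1, -0.7]
width: 0.0357
```

>>> {"op": "send_rows", "data": {
  "rows": [0, 0, 0, 0, 0, 0, 0.2, 0, 0, -10, 0, 0, 0, 0.2, 0, 0, -25, 0, 0, 0, 0.2, 0, 0, -30, 0, 0, 0, 0.2, 0, 0, -30, 0, 0, 0, 0.2, 0, 0, -25, 0, 0, 0, 0.2, 0, 0, -15, 0, 0, 0, 0.2, 0, 0, -5, 0, 0, 0, 0.2]
}}

```text
time: 16.55
tool_pos: [0.5563, -0.2969, 0.0659]
ee_rot: [-3.14, -0.001, 1.466]
wrist_force: [0.2, 0.5, -0.8]
width: 0.0356
```

>>> {"op": "send_rows", "data": {
  "rows": [0, 0, 0, 0, 0, 0, 0.2, 0, 0, -2, 0, 0, 0, 0.2, 0, 0, -2, 0, 0, 0, 0.2, 0, 0, -1, 0, 0, 0, 0.2, 0, 0, -1, 0, 0, 0, 0.2, 0, 0, -1, 0, 0, 0, 0.2, 0, 0, 0, 0, 0, 0, 0.2, 0, 0, 0, 0, 0, 0, 0.2]
}}

```text
time: 17.55
tool_pos: [0.5569, -0.2982, 0.0605]
ee_rot: [3.141, 0.0, 1.465]
wrist_force: [-1.9, 1.1, 2.8]
width: 0.0354
```

Contact is felt (Fz 2.8 N), so I release and go to the green bottle.

>>> {"op": "send_rows", "data": {
  "rows": [0, 0, 0, 0, 0, 0, 0.3, 0, 0, 0, 0, 0, 0, 0.4, 0, 0, 0, 0, 0, 0, 0.5, 0, 0, 0, 0, 0, 0, 0.65, 0, 0, 0, 0, 0, 0, 0.65, 0, 0, 0, 0, 0, 0, 0.65, 0, 0, 0, 0, 0, 0, 0.65, 0, 0, 10, 0, 0, 0, 0.65]
}}

```text
time: 18.55
tool_pos: [0.5561, -0.2976, 0.0692]
ee_rot: [-3.14, -0.001, 1.465]
wrist_force: [-0.3, 0.0, 0.0]
width: 0.061
```

>>> {"op": "send_rows", "data": {
  "rows": [0, 0, 20, 0, 0, 0, 0.65, 0, 0, 30, 0, 0, 0, 0.65, 0, 0, 40, 0, 0, 0, 0.65, 0, 0, 40, 0, 0, 0, 0.65, -5, 20, 5, 0, 0, 0, 0.65, -8, 55, 0, 0, 0, 0, 0.65, -8, 55, 0, 0, 0, 0, 0.65, -8, 55, 0, 0, 0, 0, 0.65]
}}

```text
time: 19.55
tool_pos: [0.5265, -0.1105, 0.2044]
ee_rot: [-3.141, -0.001, 1.465]
wrist_force: [0.2, 0.5, -0.5]
width: 0.0607
```

>>> {"op": "send_rows", "data": {
  "rows": [-7, 50, 0, 0, 0, 0, 0.65, -7, 50, 0, 0, 0, 0, 0.65, -7, 45, 0, 0, 0, 0, 0.65, -6, 33, 0, 0, 0, 0, 0.65, -3, 16, 0, 0, 0, 0, 0.65, 0, 0, 0, 0, 0, 0, 0.65, 0, 0, 0, 0, 0, 0, 0.65, 0, 0, 0, 0, 0, 0, 0.65]
}}

```text
time: 20.55
tool_pos: [0.498, 0.0798, 0.2048]
ee_rot: [-3.141, 0.0, 1.463]
wrist_force: [0.4, -0.8, 0.7]
width: 0.0614
```

```bash
bash two.sh n1; python3 -c "
from h import *
snap('side','s3.png')"
```

```text
[0.49801727 0.0798119  0.20479605] [-3.14145574e+00  2.59880727e-04  1.46343409e+00]
```

View pics/n1.png

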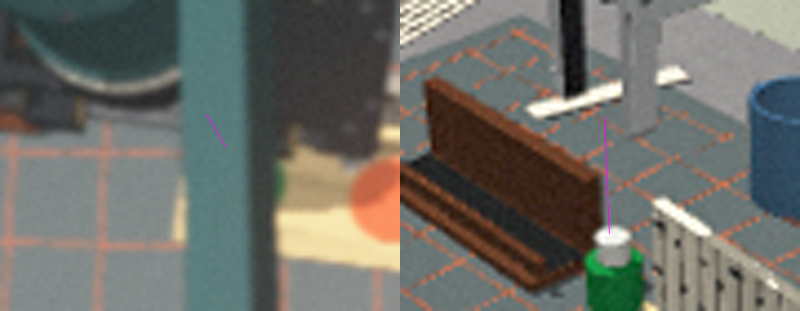

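View pics/s3.png

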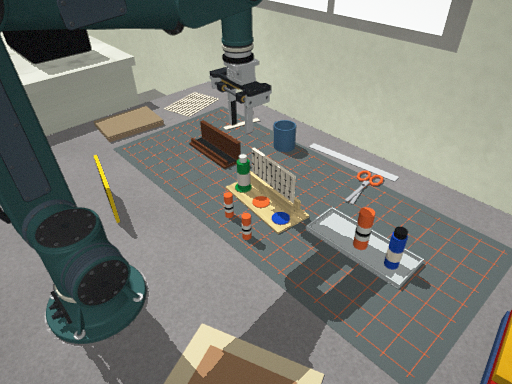

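The glue stick and blue bottle stand in the tray at (364,230) and (397,248), and the tool is over the green cap.

>>> {"op": "send_rows", "data": {
  "rows": [0, 0, -20, 0, 0, 0, 0.65, 0, 0, -25, 0, 0, 0, 0.65, 0, 0, -25, 0, 0, 0, 0.65, 0, 0, -25, 0, 0, 0, 0.65, 0, 0, -20, 0, 0, 0, 0.65, 0, 0, -15, 0, 0, 0, 0.65, 0, 0, -8, 0, 0, 0, 0.65, 0, 0, 0, 0, 0, 0, 0.65]
}}

```text
time: 21.7
tool_pos: [0.4977, 0.0808, 0.0666]
ee_rot: [-3.141, 0.0, 1.465]
wrist_force: [0.5, -1.1, 0.1]
width: 0.061
```

>>> {"op": "send_rows", "data": {
  "rows": [0, 0, 0, 0, 0, 0, 0.2, 0, 0, 0, 0, 0, 0, 0.2, 0, 0, 0, 0, 0, 0, 0.2, 0, 0, 0, 0, 0, 0, 0.2, 0, 0, 0, 0, 0, 0, 0.2, 0, 0, 0, 0, 0, 0, 0.2, 0, 0, 0, 0, 0, 0, 0.2, 0, 0, 0, 0, 0, 0, 0.2]
}}

```text
time: 22.7
tool_pos: [0.4983, 0.0806, 0.0676]
ee_rot: [3.14, 0.0, 1.465]
wrist_force: [-0.5, -2.4, 5.4]
width: 0.0377
```

>>> {"op": "send_rows", "data": {
  "rows": [0, 0, 5, 0, 0, 0, 0.2, 0, 0, 10, 0, 0, 0, 0.2, 0, 0, 20, 0, 0, 0, 0.2, 0, 0, 25, 0, 0, 0, 0.2, 0, 0, 25, 0, 0, 0, 0.2, 0, 0, 25, 0, 0, 0, 0.2, 0, 0, 20, 0, 0, 0, 0.2, 0, 0, 10, 0, 0, 0, 0.2]
}}

```text
time: 23.7
tool_pos: [0.4981, 0.0812, 0.2082]
ee_rot: [3.14, -0.001, 1.466]
wrist_force: [0.2, -0.5, -1.2]
width: 0.0372
```

>>> {"op": "send_rows", "data": {
  "rows": [4, -20, 0, 0, 0, 0, 0.2, 8, -40, 0, 0, 0, 0, 0.2, 8, -45, 0, 0, 0, 0, 0.2, 9, -45, 0, 0, 0, 0, 0.2, 9, -45, 0, 0, 0, 0, 0.2, 8, -45, 0, 0, 0, 0, 0.2, 8, -34, 0, 0, 0, 0, 0.2, 4, -18, 0, 0, 0, 0, 0.2]
}}

```text
time: 24.7
tool_pos: [0.5555, -0.2124, 0.2056]
ee_rot: [-3.139, -0.001, 1.464]
wrist_force: [0.0, 1.5, -1.6]
width: 0.0378
```

>>> {"op": "send_rows", "data": {
  "rows": [0, 0, 0, 0, 0, 0, 0.2, 0, 0, -10, 0, 0, 0, 0.2, 0, 0, -25, 0, 0, 0, 0.2, 0, 0, -30, 0, 0, 0, 0.2, 0, 0, -30, 0, 0, 0, 0.2, 0, 0, -25, 0, 0, 0, 0.2, 0, 0, -15, 0, 0, 0, 0.2, 0, 0, -5, 0, 0, 0, 0.2]
}}

```text
time: 25.7
tool_pos: [0.5553, -0.2099, 0.0659]
ee_rot: [-3.14, -0.001, 1.466]
wrist_force: [0.1, -0.5, -1.5]
width: 0.0379
```

>>> {"op": "send_rows", "data": {
  "rows": [0, 0, 0, 0, 0, 0, 0.2, 0, 0, -2, 0, 0, 0, 0.2, 0, 0, -2, 0, 0, 0, 0.2, 0, 0, -1, 0, 0, 0, 0.2, 0, 0, -1, 0, 0, 0, 0.2, 0, 0, -1, 0, 0, 0, 0.2, 0, 0, 0, 0, 0, 0, 0.2, 0, 0, 0, 0, 0, 0, 0.2]
}}

```text
time: 26.7
tool_pos: [0.5561, -0.2112, 0.0607]
ee_rot: [3.141, 0.0, 1.465]
wrist_force: [-1.1, 0.2, 2.2]
width: 0.0379
```

>>> {"op": "send_rows", "data": {
  "rows": [0, 0, 0, 0, 0, 0, 0.3, 0, 0, 0, 0, 0, 0, 0.4, 0, 0, 0, 0, 0, 0, 0.5, 0, 0, 0, 0, 0, 0, 0.65, 0, 0, 0, 0, 0, 0, 0.65, 0, 0, 0, 0, 0, 0, 0.65, 0, 0, 0, 0, 0, 0, 0.65, 0, 0, 10, 0, 0, 0, 0.65]
}}

```text
time: 27.7
tool_pos: [0.5551, -0.2107, 0.0692]
ee_rot: [-3.139, -0.001, 1.465]
wrist_force: [0.4, 0.5, 1.2]
width: 0.0608
```

>>> {"op": "send_rows", "data": {
  "rows": [0, 0, 20, 0, 0, 0, 0.65, 0, 0, 30, 0, 0, 0, 0.65, 0, 0, 40, 0, 0, 0, 0.65, 0, 0, 40, 0, 0, 0, 0.65, 0, 20, 0, 0, 0, -8, 0.65, 0, 30, 0, 0, 0, -8, 0.65, 0, 30, 0, 0, 0, -8, 0.65, 0, 30, 0, 0, 0, -8, 0.65]
}}

```text
time: 28.7
tool_pos: [0.5559, -0.1003, 0.2009]
ee_rot: [3.14, -0.001, 0.902]
wrist_force: [-0.3, -0.1, -0.2]
width: 0.0609
```

>>> {"op": "send_rows", "data": {
  "rows": [-3, 35, 0, 0, 0, -8, 0.65, -3, 35, 0, 0, 0, -8, 0.65, -3, 30, 0, 0, 0, -8, 0.65, -3, 30, 0, 0, 0, -8, 0.65, -3, 30, 0, 0, 0, -8, 0.65, -3, 30, 0, 0, 0, -8, 0.65, -3, 30, 0, 0, 0, -8, 0.65, -3, 30, 0, 0, 0, -2, 0.65]
}}

```text
time: 29.7
tool_pos: [0.5318, 0.1499, 0.201]
ee_rot: [-3.141, -0.002, -0.107]
wrist_force: [0.1, -0.7, -1.4]
width: 0.0611
```

```bash
python3 -c "
from h import *
print(get_obs()['joint_positions'])
snap('side','s4.png');snap('top','t4.png')"
```

```text
[ 1.72232304e-01  9.25534937e-02  1.37381564e+00 -4.25649786e-05
  1.67362495e+00  2.79456957e-01]
```

View pics/s4.png

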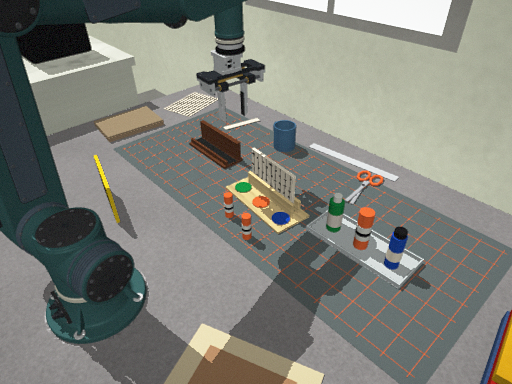

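View pics/t4.png

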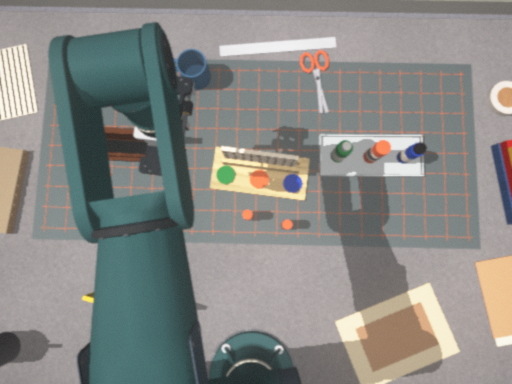

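All three stand in the tray (top view (343,149), (378,152), (412,153)). The coasters and the panel are now unobstructed, so I measure them precisely.

```bash
cat > coast.py <<'E'
from ov import *
def blobs(s,z):
    hsv=cv2.cvtColor(np.ascontiguousarray(s['color']),cv2.COLOR_RGB2HSV)
    out={}
    ex=proj(s,[(.498,.081,.011),(.4888,-.005,.011),(.4795,-.092,.011)])
    for n,(lo,hi),e in zip(('green','glue','blue'),((50,85),(3,12),(110,128)),ex):
        m=((hsv[...,0]>=lo)&(hsv[...,0]<=hi)&(hsv[...,1]>150)&(hsv[...,2]>60)).astype(np.uint8)
        k,l,st,c=cv2.connectedComponentsWithStats(m)
        j=min((i for i in range(1,k) if st[i,4]>30),key=lambda i:np.linalg.norm(c[i]-e))
        out[n]=(c[j],st[j],ray(s,c[j],z)[0])
    return out
if __name__=='__main__':
    for nm in ('top','side'):
        s=snap(nm)
        for n,(c,st,p) in blobs(s,.0105).items(): print(nm,n,c.round(1),st,p.round(4))
E
python3 coast.py; python3 - <<'E'
import sys;sys.argv=['x']
from ov import *
T=snap('top');S=snap('side')
pan=[.5315,-.008,-.105]
cu=[(rect(pan,-.005,.005,-.09,.09,.128),(255,0,255))]
over(T,cu,'p1t.png',(205,140,315,205),7)
over(S,cu,'p1s.png',(220,140,320,235),6)
E
```

```text
Traceback (most recent call last):
  File "coast.py", line 15, in <module>
    for n,(c,st,p) in blobs(s,.0105).items(): print(nm,n,c.round(1),st,p.round(4))
                      ~~~~~^^^^^^^^^
  File "coast.py", line 9, in blobs
    j=min((i for i in range(1,k) if st[i,4]>30),key=lambda i:np.linalg.norm(c[i]-e))
ValueError: min() iterable argument is empty
```

View pics/p1t.png

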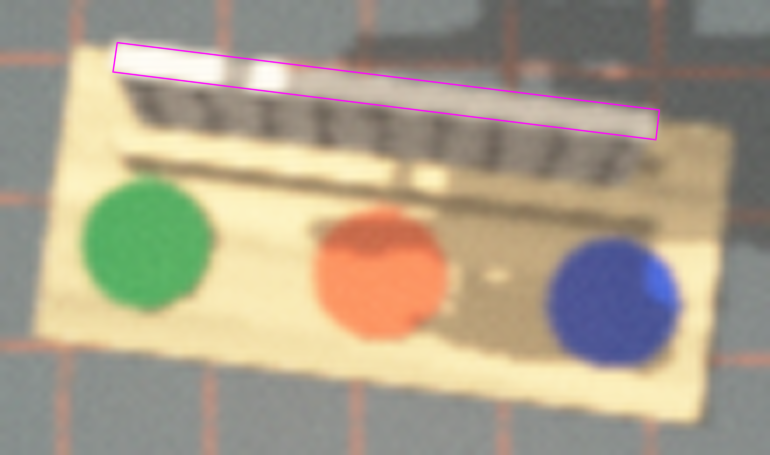

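View pics/p1s.png

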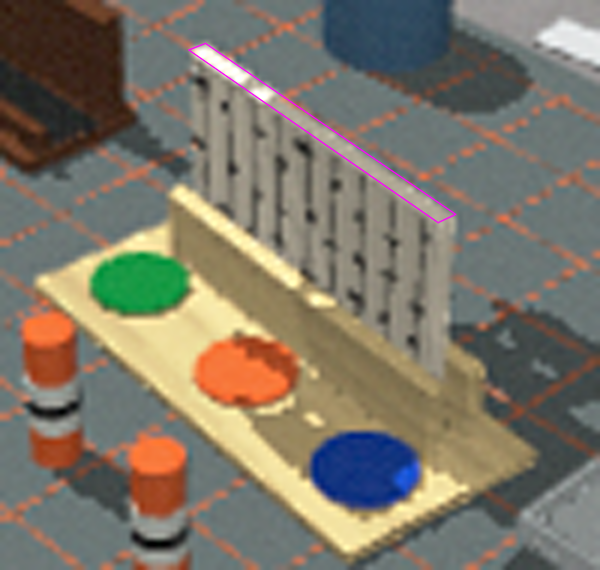

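```bash
sed -i 's/>150)&(hsv\[...,2\]>60)/>105)\&(hsv[...,2]>50)/' coast.py; python3 coast.py
```

```text
top green [225.4 174.4] [218 167  16  16 212] [0.4975 0.0812 0.0105]
top glue [259.2 178.5] [250 169  19  19 278] [ 0.4886 -0.0072  0.0105]
top blue [292.4 182.7] [285 175  16  16 211] [ 0.4795 -0.094   0.0105]
side green [242.7 186.5] [235 182  16  10 133] [0.4974 0.0798 0.0105]
side glue [260.8 201.4] [252 196  18  12 166] [ 0.4878 -0.0089  0.0105]
side blue [280.3 217.7] [272 212  18  13 180] [ 0.4781 -0.0959  0.0105]
```

>>> {"op": "send_rows", "data": {
  "rows": [0, -15, 0, 0, 0, 0, 0.65, 0, -30, 0, 0, 0, 0, 0.65, 0, -35, 0, 0, 0, 0, 0.65, 0, -35, 0, 0, 0, 0, 0.65, 0, -30, 0, 0, 0, 0, 0.65, 0, -15, 0, 0, 0, 0, 0.65, 0, 0, 0, 0, 0, 0, 0.65, 0, 0, 0, 0, 0, 0, 0.65]
}}

```text
time: 31.05
tool_pos: [0.5318, -0.0106, 0.1999]
ee_rot: [-3.141, 0.0, -0.105]
wrist_force: [0.3, -0.1, 0.3]
width: 0.0613
```

```bash
bash two.sh pa1
```

```text
[ 0.53175635 -0.01055453  0.19989956] [-3.14104023e+00  1.24346909e-05 -1.05109355e-01]
```

View pics/pa1.png

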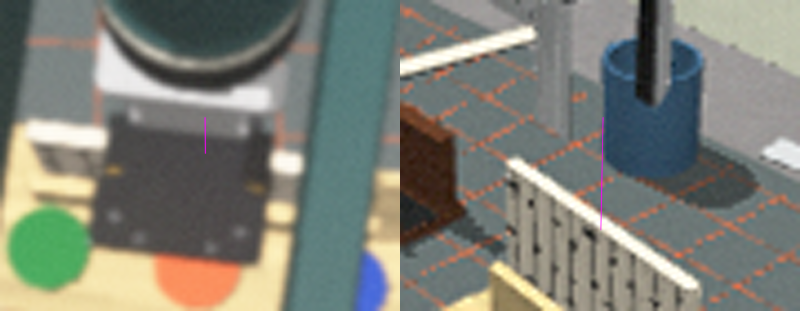

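The tool is over the middle of the panel's top edge, so I descend and grip.

>>> {"op": "send_rows", "data": {
  "rows": [0, 0, -15, 0, 0, 0, 0.65, 0, 0, -25, 0, 0, 0, 0.65, 0, 0, -25, 0, 0, 0, 0.65, 0, 0, -20, 0, 0, 0, 0.65, 0, 0, -14, 0, 0, 0, 0.65, 0, 0, -5, 0, 0, 0, 0.65, 0, 0, 0, 0, 0, 0, 0.4, 0, 0, 0, 0, 0, 0, 0.3]
}}

```text
time: 32.15
tool_pos: [0.5325, -0.0111, 0.0969]
ee_rot: [3.142, -0.002, -0.105]
wrist_force: [1.1, 0.3, 0.4]
width: 0.0443
```

>>> {"op": "send_rows", "data": {
  "rows": [0, 0, 0, 0, 0, 0, 0.2, 0, 0, 0, 0, 0, 0, 0.15, 0, 0, 0, 0, 0, 0, 0.1, 0, 0, 0, 0, 0, 0, 0, 0, 0, 0, 0, 0, 0, 0, 0, 0, 0, 0, 0, 0, 0, 0, 0, 0, 0, 0, 0, 0, 0, 0, 0, 0, 0, 0, 0]
}}

```text
time: 33.15
tool_pos: [0.5319, -0.0111, 0.096]
ee_rot: [3.142, -0.0, -0.106]
wrist_force: [-0.1, -0.0, 0.7]
width: 0.0099
```

>>> {"op": "send_rows", "data": {
  "rows": [0, 0, 5, 0, 0, 0, 0, 0, 0, 10, 0, 0, 0, 0, 0, 0, 20, 0, 0, 0, 0, 0, 0, 20, 0, 0, 0, 0, 0, 0, 20, 0, 0, 0, 0, 0, 0, 20, 0, 0, 0, 0, 0, 0, 15, 0, 0, 0, 0, 0, 0, 10, 0, 0, 0, 0]
}}

```text
time: 34.15
tool_pos: [0.532, -0.0111, 0.217]
ee_rot: [3.142, -0.001, -0.106]
wrist_force: [0.6, 0.8, -2.6]
width: 0.0101
```

>>> {"op": "send_rows", "data": {
  "rows": [2, 10, 0, 0, 0, 0, 0, 3, 20, 0, 0, 0, 0.5, 0, 4, 25, 0, 0, 0, 0.5, 0, 4, 25, 0, 0, 0, 0.5, 0, 4, 25, 0, 0, 0, 0.5, 0, 4, 25, 0, 0, 0, 0.5, 0, 4, 25, 0, 0, 0, 0.5, 0, 4, 25, 0, 0, 0, 0.5, 0]
}}

```text
time: 35.15
tool_pos: [0.5602, 0.1704, 0.2145]
ee_rot: [3.141, 0.002, -0.044]
wrist_force: [0.9, -0.1, -1.3]
width: 0.0097
```

>>> {"op": "send_rows", "data": {
  "rows": [4, 25, 0, 0, 0, 0.5, 0, 4, 25, 0, 0, 0, 0, 0, 4, 25, 0, 0, 0, 0, 0, 4, 25, 0, 0, 0, 0, 0, 4, 20, 0, 0, 0, 0, 0, 2, 15, 0, 0, 0, 0, 0, 0, 0, 0, 0, 0, 0, 0, 0, 0, 0, 0, 0, 0, 0]
}}

```text
time: 36.15
tool_pos: [0.5828, 0.3034, 0.2159]
ee_rot: [3.141, -0.0, -0.036]
wrist_force: [-0.1, 0.0, -1.4]
width: 0.0098
```

Now tilt the panel 17° about the rest's y axis.

>>> {"op": "send_rows", "data": {
  "rows": [0, 0, 0, 0.1, 3, 0, 0, 0, 0, 0, 0.1, 3, 0, 0, 0, 0, 0, 0.1, 3, 0, 0, 0, 0, 0, 0.1, 3, 0, 0, 0, 0, 0, 0.1, 3, 0, 0, 0, 0, 0, 0.1, 2, 0, 0, 0, 0, 0, 0, 0, 0, 0, 0, 0, 0, 0, 0, 0, 0]
}}

```text
time: 37.15
tool_pos: [0.5829, 0.3035, 0.2163]
ee_rot: [3.142, 0.296, -0.036]
wrist_force: [0.1, -0.2, -2.2]
width: 0.01
```

```bash
cat > pl.py <<'E'
from ov import *
import sys
from scipy.spatial.transform import Rotation as Ro
rest=[.5634,.3067,-.036]
o=get_obs();p=o['tool_pos'];R=Ro.from_euler('xyz',o['ee_rot']).as_matrix()
print(p,o['ee_rot'])
# panel in tool: center is 28mm behind TCP along -z (foot 88 ahead), +2mm y
q=lambda a,b,c:p+R@np.array([a,b,c])
yy=np.sign(R[1,1])
def prect(c): return np.array([q(a,b*yy+.002*yy,c) for a,b in((-.005,-.09),(.005,-.09),(.005,.09),(-.005,.09),(-.005,-.09))])
f=np.array([q(0,.002*yy,.088),q(0.005,0,.088),q(-.005,0,.088),q(0,0.002*yy,.028)])
c,s_=np.cos(rest[2]),np.sin(rest[2]); d=f-[rest[0],rest[1],0]
print('rest frame foot, corners, mid (mm)',np.c_[d[:,0]*c+d[:,1]*s_,-d[:,0]*s_+d[:,1]*c,d[:,2]].round(4)*1000)
M=(255,0,255);C=(255,255,0)
cu=[(prect(.088),M),(prect(-.032),M)]
cu+=[(rect(rest,.02,.035,-.105,.105,z),C) for z in (.075,)]+[(rect(rest,-.018,.02,-.105,.105,.01),C)]
S=snap('side');over(S,cu,sys.argv[1]+'s.png',(170,60,280,175),5)
T=snap('top');over(T,cu,sys.argv[1]+'t.png',(70,95,215,185),5)
E
python3 pl.py pl1
```

```text
[0.58292699 0.30345155 0.21628116] [ 3.14153938  0.29574753 -0.03634573]
rest frame foot, corners, mid (mm) [[ -6.   -0.5 132.1]
 [ -1.2  -2.5 130.6]
 [-10.8  -2.5 133.6]
 [ 11.5  -0.5 189.5]]
```

View pics/pl1s.png

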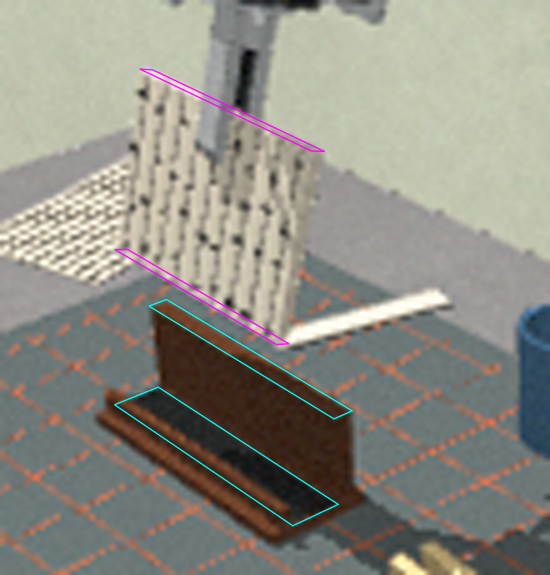

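View pics/pl1t.png

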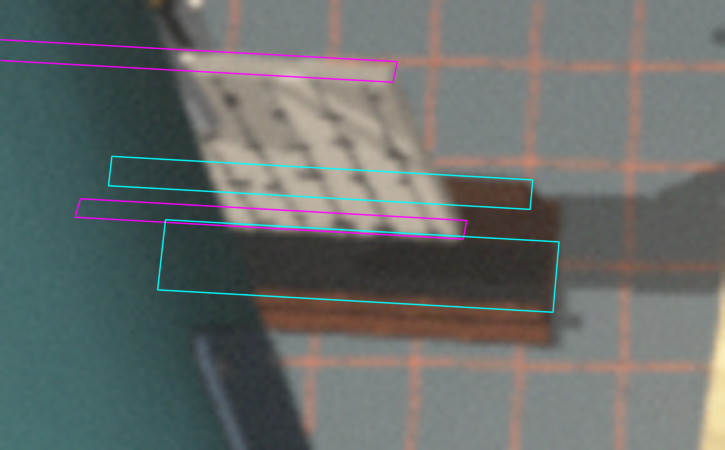

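The gripped panel matches the model in both views, with its foot at about x = -6 mm in the rest frame. Lowering now.

>>> {"op": "send_rows", "data": {
  "rows": [-1, 0, -10, 0, 0, 0, 0, 0, 0, -20, 0, 0, 0, 0, 0, 0, -25, 0, 0, 0, 0, 0, 0, -25, 0, 0, 0, 0, 0, 0, -20, 0, 0, 0, 0, 0, 0, -10, 0, 0, 0, 0, 0, 0, -5, 0, 0, 0, 0, 0, 0, 0, 0, 0, 0, 0]
}}

```text
time: 38.25
tool_pos: [0.582, 0.304, 0.1013]
ee_rot: [-3.141, 0.296, -0.036]
wrist_force: [-0.1, 0.4, -0.9]
width: 0.0101
```

>>> {"op": "send_rows", "data": {
  "rows": [0, 0, -1, 0, 0, 0, 0, 0, 0, -1, 0, 0, 0, 0, 0, 0, -1, 0, 0, 0, 0, 0, 0, 0, 0, 0, 0, 0, 0, 0, 0, 0, 0, 0, 0, 0, 0, 0, 0, 0, 0, 0, 0, 0, 0, 0, 0, 0, 0, 0, 0, 0, 0, 0, 0, 0]
}}

```text
time: 39.25
tool_pos: [0.5818, 0.3039, 0.0979]
ee_rot: [3.141, 0.297, -0.036]
wrist_force: [-0.5, -0.2, -1.5]
width: 0.0098
```

```bash
python3 pl.py pl2; python3 -c "
from h import *
print(get_obs()['wrist_force'])"
```

```text
[0.58181584 0.30391829 0.09793207] [ 3.14144472  0.29673304 -0.03563403]
rest frame foot, corners, mid (mm) [[ -7.2  -0.1  13.8]
 [ -2.4  -2.1  12.3]
 [-12.   -2.1  15.2]
 [ 10.3  -0.1  71.2]]
[ 1.11444248 -0.76290137 -1.59377341]
```

View pics/pl2s.png

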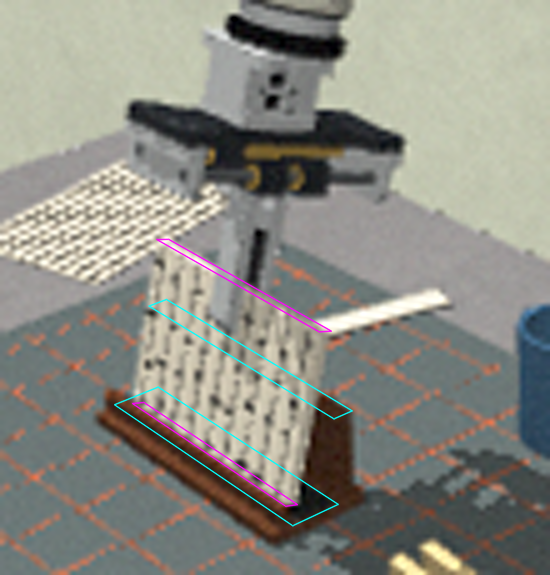

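>>> {"op": "send_rows", "data": {
  "rows": [0, 0, -0.5, 0, 0, 0, 0, 0, 0, -0.5, 0, 0, 0, 0, 0, 0, -0.5, 0, 0, 0, 0, 0, 0, -0.5, 0, 0, 0, 0, 0, 0, 0, 0, 0, 0, 0, 0, 0, 0, 0, 0, 0, 0, 0, 0, 0, 0, 0, 0, 0, 0, 0, 0, 0, 0, 0, 0]
}}

```text
time: 40.35
tool_pos: [0.5818, 0.3039, 0.0959]
ee_rot: [3.141, 0.297, -0.036]
wrist_force: [-0.5, 0.2, -2.3]
width: 0.01
```

>>> {"op": "send_rows", "data": {
  "rows": [0, 0, -0.3, 0, 0, 0, 0, 0, 0, -0.3, 0, 0, 0, 0, 0, 0, 0, 0, 0, 0, 0, 0, 0, 0, 0, 0, 0, 0, 0, 0, 0, 0, 0, 0, 0, 0, 0, 0, 0, 0, 0, 0, 0, 0, 0, 0, 0, 0, 0, 0, 0, 0, 0, 0, 0, 0]
}}

```text
time: 41.35
tool_pos: [0.5819, 0.3039, 0.0956]
ee_rot: [-3.142, 0.296, -0.036]
wrist_force: [0.8, -0.4, 2.4]
width: 0.0101
```

Floor contact is felt (Fz +2.4 N). I release and retreat along the tool axis.

>>> {"op": "send_rows", "data": {
  "rows": [0, 0, 0, 0, 0, 0, 0.15, 0, 0, 0, 0, 0, 0, 0.18, 0, 0, 0, 0, 0, 0, 0.22, 0, 0, 0, 0, 0, 0, 0.28, 0, 0, 0, 0, 0, 0, 0.36, 0, 0, 0, 0, 0, 0, 0.45, 0, 0, 0, 0, 0, 0, 0.5, 0, 0, 0, 0, 0, 0, 0.5]
}}

```text
time: 42.35
tool_pos: [0.5818, 0.3039, 0.0953]
ee_rot: [3.141, 0.297, -0.036]
wrist_force: [-0.3, 0.6, -0.0]
width: 0.0472
```

```bash
python3 pl.py pl3
```

```text
[0.58180545 0.30393536 0.09531044] [ 3.14147279  0.29677007 -0.03565119]
rest frame foot, corners, mid (mm) [[ -7.2  -0.1  11.2]
 [ -2.5  -2.1   9.7]
 [-12.   -2.1  12.6]
 [ 10.3  -0.1  68.5]]
```

View pics/pl3s.png

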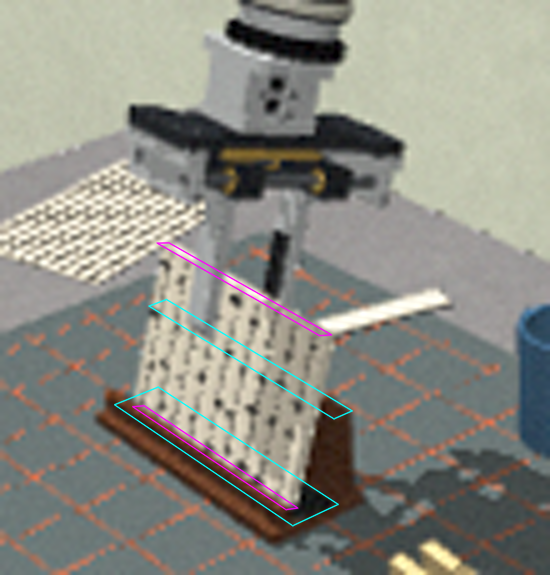

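The panel leans against the wall top with its foot inside the lip. Retreating.

>>> {"op": "send_rows", "data": {
  "rows": [1.5, 0, 5, 0, 0, 0, 0.5, 4.4, 0, 14.3, 0, 0, 0, 0.5, 4.4, 0, 14.3, 0, 0, 0, 0.5, 5, 0, 17, 0, 0, 0, 0.5, 5, 0, 17, 0, 0, 0, 0.5, 5, 0, 17, 0, 0, 0, 0.5, 5, 0, 17, 0, 0, 0, 0.5, 5, 0, 17, 0, 0, 0, 0.5]
}}

```text
time: 43.45
tool_pos: [0.6177, 0.3039, 0.216]
ee_rot: [-3.141, 0.295, -0.036]
wrist_force: [0.6, 0.0, -0.1]
width: 0.047
```

>>> {"op": "send_rows", "data": {
  "rows": [-10, -35, 0, -0.1, -3, 0, 0.65, -10, -40, 0, -0.1, -3, 8, 0.65, -10, -40, 0, -0.1, -3, 10, 0.65, -5, -40, 0, -0.1, -3, 10, 0.65, 0, -40, 0, -0.1, -3, 10, 0.65, 0, -40, 0, 0, -2, 10, 0.65, 0, -40, 0, 0, 0, 10, 0.65, 0, -40, 0, 0, 0, 10, 0.65]
}}

```text
time: 44.45
tool_pos: [0.5824, -0.0123, 0.216]
ee_rot: [3.052, 0.021, 1.149]
wrist_force: [0.7, -0.3, -0.0]
width: 0.0612
```

```bash
python3 pl.py pl4; python3 -c "
from h import *
snap('side','s5.png');snap('top','t5.png')"
```

```text
[ 0.58235117 -0.01225547  0.21603952] [3.05239474 0.02126201 1.14928394]
rest frame foot, corners, mid (mm) [[  35.1 -322.   128.2]
 [  38.9 -318.1  128.3]
 [  35.1 -327.4  128.5]
 [  30.7 -318.8  188. ]]
```

View pics/s5.png

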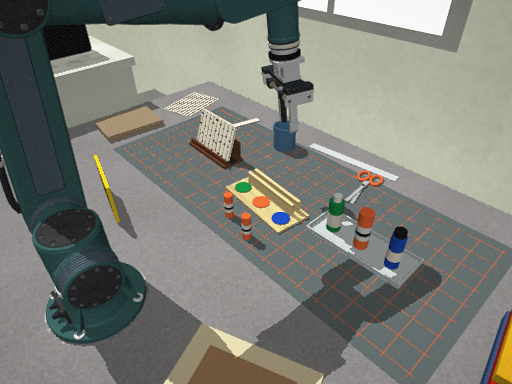

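View pics/t5.png

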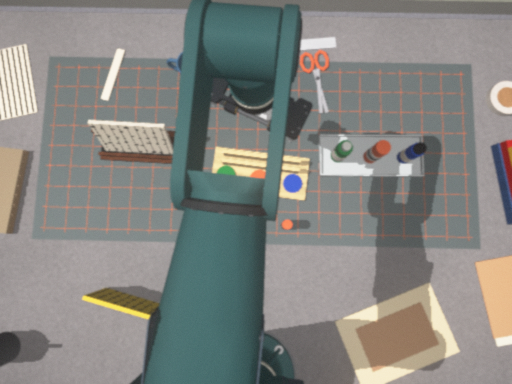

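```bash
cat > d.py <<'E'
from h import *
import sys
from scipy.spatial.transform import Rotation as Ro
o=get_obs();t=[float(a) for a in sys.argv[1:5]]
print('mm',(np.array(t[:3])-o['tool_pos'])*1000,'deg',np.degrees((Ro.from_euler('xyz',[np.pi,0,t[3]])*Ro.from_euler('xyz',o['ee_rot']).inv()).as_rotvec()).round(2))
E
python3 d.py .556 -.211 .2 1.465
```

```text
mm [ -26.46239219 -199.3735483   -15.34616394] deg [ 2.5   4.56 18.55]
```

>>> {"op": "send_rows", "data": {
  "rows": [-5, -30, 0, 0.4, 0.8, 3, 0.65, -5, -40, 0, 0.4, 0.8, 3, 0.65, -5, -40, 0, 0.4, 0.8, 3, 0.65, -5, -40, 0, 0.4, 0.8, 3, 0.65, -5, -35, 0, 0.4, 0.8, 3, 0.65, -1.5, -14.4, -15, 0.5, 0.6, 3.5, 0.65, 0, 0, 0, 0, 0, 0, 0.65, 0, 0, 0, 0, 0, 0, 0.65]
}}

```text
time: 45.65
tool_pos: [0.5563, -0.2091, 0.1995]
ee_rot: [-3.141, 0.002, 1.468]
wrist_force: [-0.8, -0.5, -0.1]
width: 0.0611
```

```bash
python3 d.py .556 -.211 .0605 1.465;  bash two.sh n2
```

```text
mm [  -0.27421305   -1.91908376 -139.03067584] deg [ 0.09 -0.07 -0.18]
[ 0.55627421 -0.20908092  0.19953068] [-3.14051295e+00  1.61136367e-03  1.46819413e+00]
```

View pics/n2.png

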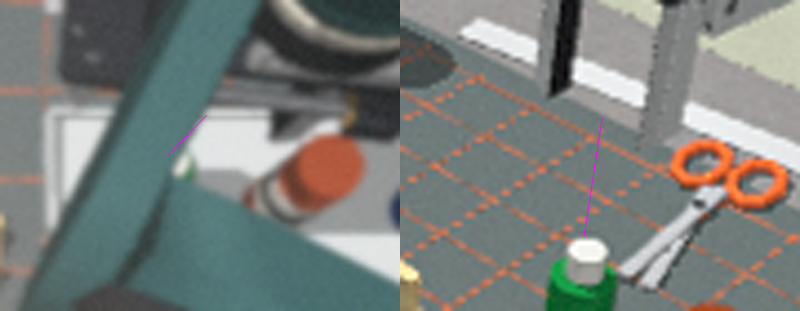

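>>> {"op": "send_rows", "data": {
  "rows": [0, -1, -20, 0, 0, 0, 0.65, 0, 0, -25, 0, 0, 0, 0.65, 0, 0, -25, 0, 0, 0, 0.65, 0, 0, -25, 0, 0, 0, 0.65, 0, 0, -20, 0, 0, 0, 0.65, 0, 0, -15, 0, 0, 0, 0.65, 0, 0, -9, 0, 0, 0, 0.65, 0, 0, 0, 0, 0, 0, 0.65]
}}

```text
time: 46.75
tool_pos: [0.5555, -0.2112, 0.0597]
ee_rot: [-3.139, 0.002, 1.468]
wrist_force: [0.6, 0.3, -0.3]
width: 0.0611
```

>>> {"op": "send_rows", "data": {
  "rows": [0, 0, 0, 0, 0, 0, 0.2, 0, 0, 0, 0, 0, 0, 0.2, 0, 0, 0, 0, 0, 0, 0.2, 0, 0, 0, 0, 0, 0, 0.2, 0, 0, 0, 0, 0, 0, 0.2, 0, 0, 0, 0, 0, 0, 0.2, 0, 0, 0, 0, 0, 0, 0.2, 0, 0, 0, 0, 0, 0, 0.2]
}}

```text
time: 47.75
tool_pos: [0.556, -0.2117, 0.0606]
ee_rot: [-3.141, 0.003, 1.468]
wrist_force: [-0.1, -0.1, 4.9]
width: 0.0375
```

>>> {"op": "send_rows", "data": {
  "rows": [0, 0, 5, 0, 0, 0, 0.2, 0, 0, 10, 0, 0, 0, 0.2, 0, 0, 20, 0, 0, 0, 0.2, 0, 0, 25, 0, 0, 0, 0.2, 0, 0, 25, 0, 0, 0, 0.2, 0, 0, 25, 0, 0, 0, 0.2, 0, 0, 20, 0, 0, 0, 0.2, 0, 0, 10, 0, 0, 0, 0.2]
}}

```text
time: 48.75
tool_pos: [0.5558, -0.2115, 0.2012]
ee_rot: [-3.141, 0.002, 1.468]
wrist_force: [-0.3, -0.7, -2.1]
width: 0.0379
```

```bash
python3 d.py .4976 .0807 .2 1.465
```

```text
mm [-58.240554   292.21129007  -1.19483627] deg [ 0.13 -0.04 -0.17]
```

>>> {"op": "send_rows", "data": {
  "rows": [-4, 20, 0, 0, 0, 0, 0.2, -8, 40, 0, 0, 0, 0, 0.2, -8, 45, 0, 0, 0, 0, 0.2, -9, 45, 0, 0, 0, 0, 0.2, -9, 45, 0, 0, 0, 0, 0.2, -8, 45, 0, 0, 0, 0, 0.2, -8, 34, 0, 0, 0, 0, 0.2, -4, 18, 0, 0, 0, 0, 0.2]
}}

```text
time: 49.75
tool_pos: [0.4958, 0.0828, 0.1987]
ee_rot: [-3.137, 0.002, 1.471]
wrist_force: [-0.6, -0.7, -1.4]
width: 0.0376
```

>>> {"op": "send_rows", "data": {
  "rows": [0, 0, 0, 0, 0, 0, 0.2, 0, 0, -10, 0, 0, 0, 0.2, 0, 0, -25, 0, 0, 0, 0.2, 0, 0, -30, 0, 0, 0, 0.2, 0, 0, -30, 0, 0, 0, 0.2, 0, 0, -20, 0, 0, 0, 0.2, 0, 0, -10, 0, 0, 0, 0.2, 0, 0, 0, 0, 0, 0, 0.2]
}}

```text
time: 50.75
tool_pos: [0.4972, 0.0797, 0.074]
ee_rot: [-3.138, 0.002, 1.466]
wrist_force: [-0.1, 0.2, -1.5]
width: 0.0379
```

```bash
python3 d.py .4976 .0807 .0675 1.465; python3 look.py n3 
```

```text
mm [ 0.4207302   0.97409986 -6.47280864] deg [ 0.12 -0.22 -0.08]
[0.49717927 0.0797259  0.07397281] [-3.13795695e+00  2.46022009e-03  1.46645914e+00]
```

View pics/n3side.png

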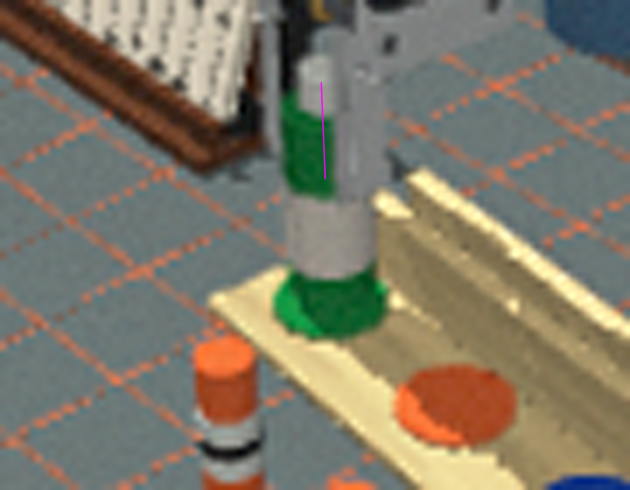

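>>> {"op": "send_rows", "data": {
  "rows": [0, 0, -2, 0, 0, 0, 0.2, 0, 0, -2, 0, 0, 0, 0.2, 0, 0, -1, 0, 0, 0, 0.2, 0, 0, -1, 0, 0, 0, 0.2, 0, 0, 0, 0, 0, 0, 0.2, 0, 0, 0, 0, 0, 0, 0.2, 0, 0, 0, 0, 0, 0, 0.2, 0, 0, 0, 0, 0, 0, 0.2]
}}

```text
time: 51.85
tool_pos: [0.4976, 0.0805, 0.0689]
ee_rot: [-3.14, 0.002, 1.468]
wrist_force: [-0.5, -0.0, -1.1]
width: 0.0377
```

>>> {"op": "send_rows", "data": {
  "rows": [0, 0, -0.5, 0, 0, 0, 0.2, 0, 0, 0, 0, 0, 0, 0.2, 0, 0, 0, 0, 0, 0, 0.2, 0, 0, 0, 0, 0, 0, 0.2, 0, 0, 0, 0, 0, 0, 0.2, 0, 0, 0, 0, 0, 0, 0.2, 0, 0, 0, 0, 0, 0, 0.2, 0, 0, 0, 0, 0, 0, 0.2]
}}

```text
time: 52.85
tool_pos: [0.4976, 0.0805, 0.0684]
ee_rot: [-3.14, 0.002, 1.468]
wrist_force: [0.4, 0.5, -1.8]
width: 0.0377
```

>>> {"op": "send_rows", "data": {
  "rows": [0, 0, -0.5, 0, 0, 0, 0.2, 0, 0, -0.5, 0, 0, 0, 0.2, 0, 0, 0, 0, 0, 0, 0.2, 0, 0, 0, 0, 0, 0, 0.2, 0, 0, 0, 0, 0, 0, 0.2, 0, 0, 0, 0, 0, 0, 0.2, 0, 0, 0, 0, 0, 0, 0.2, 0, 0, 0, 0, 0, 0, 0.2]
}}

```text
time: 53.85
tool_pos: [0.4977, 0.0805, 0.0676]
ee_rot: [-3.14, 0.002, 1.468]
wrist_force: [-1.2, 0.2, 2.6]
width: 0.0376
```

Contact. Release, rise, and go to the glue stick.

>>> {"op": "send_rows", "data": {
  "rows": [0, 0, 0, 0, 0, 0, 0.3, 0, 0, 0, 0, 0, 0, 0.4, 0, 0, 0, 0, 0, 0, 0.5, 0, 0, 0, 0, 0, 0, 0.65, 0, 0, 0, 0, 0, 0, 0.65, 0, 0, 0, 0, 0, 0, 0.65, 0, 0, 0, 0, 0, 0, 0.65, 0, 0, 10, 0, 0, 0, 0.65]
}}

```text
time: 54.85
tool_pos: [0.4968, 0.0805, 0.0769]
ee_rot: [-3.138, 0.002, 1.468]
wrist_force: [-0.3, 0.2, -1.0]
width: 0.0614
```

>>> {"op": "send_rows", "data": {
  "rows": [0, 0, 20, 0, 0, 0, 0.65, 0, 0, 30, 0, 0, 0, 0.65, 0, 0, 40, 0, 0, 0, 0.65, 0, 0, 33, 0, 0, 0, 0.65, 6, -25, 0, 0, 0, 0, 0.65, 8, -50, 0, 0, 0, 0, 0.65, 8, -50, 0, 0, 0, 0, 0.65, 8, -50, 0, 0, 0, 0, 0.65]
}}

```text
time: 55.85
tool_pos: [0.5279, -0.0959, 0.2014]
ee_rot: [-3.141, 0.002, 1.468]
wrist_force: [1.1, 0.1, 0.1]
width: 0.0612
```

>>> {"op": "send_rows", "data": {
  "rows": [8, -50, 0, 0, 0, 0, 0.65, 8, -50, 0, 0, 0, 0, 0.65, 8, -50, 0, 0, 0, 0, 0.65, 5, -35, 0, 0, 0, 0, 0.65, 0, -18, 0, 0, 0, 0, 0.65, 0, 0, 0, 0, 0, 0, 0.65, 0, 0, 0, 0, 0, 0, 0.65, 0, 0, 0, 0, 0, 0, 0.65]
}}

```text
time: 56.85
tool_pos: [0.5568, -0.2961, 0.2009]
ee_rot: [-3.14, 0.002, 1.469]
wrist_force: [-0.8, 0.2, 0.6]
width: 0.0608
```

```bash
python3 d.py .557 -.298 .0605 1.465; python3 look.py g2;python3 -c "
from h import *
snap('side','s6.png')"
```

```text
mm [   0.19995999   -1.93963301 -140.40607605] deg [ 0.1  -0.08 -0.26]
[ 0.55680004 -0.29606037  0.20090608] [-3.14029896e+00  1.88650227e-03  1.46946275e+00]
```

View pics/g2side.png

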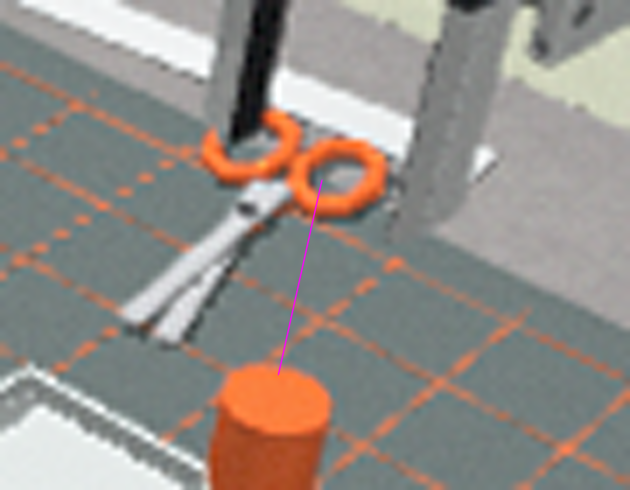

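View pics/s6.png

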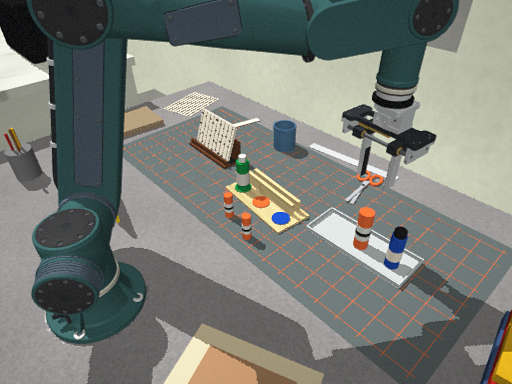

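Green stands on its coaster at (243,173). Descending to the glue stick.

>>> {"op": "send_rows", "data": {
  "rows": [0, -1.5, -20, 0, 0, 0, 0.65, 0, 0, -25, 0, 0, 0, 0.65, 0, 0, -25, 0, 0, 0, 0.65, 0, 0, -25, 0, 0, 0, 0.65, 0, 0, -20, 0, 0, 0, 0.65, 0, 0, -15, 0, 0, 0, 0.65, 0, 0, -10, 0, 0, 0, 0.65, 0, 0, 0, 0, 0, 0, 0.65]
}}

```text
time: 58.0
tool_pos: [0.5563, -0.2988, 0.0597]
ee_rot: [-3.139, 0.001, 1.468]
wrist_force: [-1.2, 0.3, -0.7]
width: 0.0606
```

>>> {"op": "send_rows", "data": {
  "rows": [0, 0, 0, 0, 0, 0, 0.2, 0, 0, 0, 0, 0, 0, 0.2, 0, 0, 0, 0, 0, 0, 0.2, 0, 0, 0, 0, 0, 0, 0.2, 0, 0, 0, 0, 0, 0, 0.2, 0, 0, 0, 0, 0, 0, 0.2, 0, 0, 0, 0, 0, 0, 0.2, 0, 0, 0, 0, 0, 0, 0.2]
}}

```text
time: 59.0
tool_pos: [0.557, -0.2991, 0.0612]
ee_rot: [-3.141, 0.002, 1.468]
wrist_force: [-0.0, 0.5, 5.5]
width: 0.0355
```

>>> {"op": "send_rows", "data": {
  "rows": [0, 0, 5, 0, 0, 0, 0.2, 0, 0, 10, 0, 0, 0, 0.2, 0, 0, 20, 0, 0, 0, 0.2, 0, 0, 25, 0, 0, 0, 0.2, 0, 0, 25, 0, 0, 0, 0.2, 0, 0, 25, 0, 0, 0, 0.2, 0, 0, 20, 0, 0, 0, 0.2, 0, 0, 10, 0, 0, 0, 0.2]
}}

```text
time: 60.0
tool_pos: [0.5572, -0.2994, 0.2034]
ee_rot: [3.14, 0.004, 1.468]
wrist_force: [0.8, 0.2, -1.2]
width: 0.0358
```

```bash
python3 d.py .4884 -.006 .2 1.465
```

```text
mm [-68.80282572 293.40279265  -3.36961741] deg [ 0.23  0.07 -0.16]
```

>>> {"op": "send_rows", "data": {
  "rows": [-5, 20, 0, 0, 0, 0, 0.2, -9, 40, 0, 0, 0, 0, 0.2, -10, 45, 0, 0, 0, 0, 0.2, -10, 45, 0, 0, 0, 0, 0.2, -10, 45, 0, 0, 0, 0, 0.2, -10, 45, 0, 0, 0, 0, 0.2, -9, 35, 0, 0, 0, 0, 0.2, -5, 18, 0, 0, 0, 0, 0.2]
}}

```text
time: 61.0
tool_pos: [0.488, -0.0045, 0.2007]
ee_rot: [-3.14, 0.002, 1.469]
wrist_force: [-0.2, -0.6, -0.9]
width: 0.0356
```

>>> {"op": "send_rows", "data": {
  "rows": [0, 0, 0, 0, 0, 0, 0.2, 0, 0, -10, 0, 0, 0, 0.2, 0, 0, -25, 0, 0, 0, 0.2, 0, 0, -30, 0, 0, 0, 0.2, 0, 0, -30, 0, 0, 0, 0.2, 0, 0, -20, 0, 0, 0, 0.2, 0, 0, -12, 0, 0, 0, 0.2, 0, 0, 0, 0, 0, 0, 0.2]
}}

```text
time: 62.0
tool_pos: [0.4879, -0.0066, 0.0722]
ee_rot: [-3.137, 0.002, 1.467]
wrist_force: [0.4, -0.2, -1.0]
width: 0.0356
```

```bash
python3 d.py .4884 -.006 .0675 1.465; python3 look.py g3 
```

```text
mm [ 0.456832    0.61034795 -4.6708974 ] deg [ 0.09 -0.26 -0.09]
[ 0.48794317 -0.00661035  0.0721709 ] [-3.13726051e+00  2.09860609e-03  1.46657691e+00]
```

View pics/g3side.png

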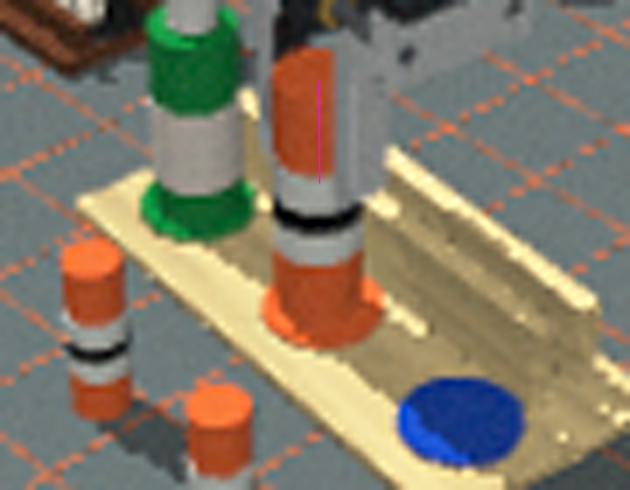

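>>> {"op": "send_rows", "data": {
  "rows": [0, 0, -2, 0, 0, 0, 0.2, 0, 0, -1, 0, 0, 0, 0.2, 0, 0, -1, 0, 0, 0, 0.2, 0, 0, -0.5, 0, 0, 0, 0.2, 0, 0, -0.5, 0, 0, 0, 0.2, 0, 0, 0, 0, 0, 0, 0.2, 0, 0, 0, 0, 0, 0, 0.2, 0, 0, 0, 0, 0, 0, 0.2]
}}

```text
time: 63.1
tool_pos: [0.4886, -0.006, 0.0684]
ee_rot: [-3.14, 0.002, 1.468]
wrist_force: [0.1, 0.7, -0.6]
width: 0.0357
```

>>> {"op": "send_rows", "data": {
  "rows": [0, 0, -0.4, 0, 0, 0, 0.2, 0, 0, 0, 0, 0, 0, 0.2, 0, 0, 0, 0, 0, 0, 0.2, 0, 0, 0, 0, 0, 0, 0.2, 0, 0, 0, 0, 0, 0, 0.2, 0, 0, 0, 0, 0, 0, 0.2, 0, 0, 0, 0, 0, 0, 0.2, 0, 0, 0, 0, 0, 0, 0.2]
}}

```text
time: 64.1
tool_pos: [0.4887, -0.006, 0.0681]
ee_rot: [-3.14, 0.002, 1.468]
wrist_force: [-0.8, 0.3, 0.4]
width: 0.0357
```

>>> {"op": "send_rows", "data": {
  "rows": [0, 0, -0.4, 0, 0, 0, 0.2, 0, 0, 0, 0, 0, 0, 0.2, 0, 0, 0, 0, 0, 0, 0.3, 0, 0, 0, 0, 0, 0, 0.4, 0, 0, 0, 0, 0, 0, 0.5, 0, 0, 0, 0, 0, 0, 0.65, 0, 0, 0, 0, 0, 0, 0.65, 0, 0, 0, 0, 0, 0, 0.65]
}}

```text
time: 65.1
tool_pos: [0.4886, -0.006, 0.0675]
ee_rot: [-3.14, 0.002, 1.468]
wrist_force: [-0.3, 1.4, -0.8]
width: 0.0612
```

>>> {"op": "send_rows", "data": {
  "rows": [0, 0, 10, 0, 0, 0, 0.65, 0, 0, 25, 0, 0, 0, 0.65, 0, 0, 35, 0, 0, 0, 0.65, 0, 0, 35, 0, 0, 0, 0.65, 0, 0, 27, 0, 0, 0, 0.65, 7, -35, 0, 0, 0, 0, 0.65, 9, -50, 0, 0, 0, 0, 0.65, 9, -50, 0, 0, 0, 0, 0.65]
}}

```text
time: 66.1
tool_pos: [0.514, -0.1422, 0.2008]
ee_rot: [3.141, 0.002, 1.469]
wrist_force: [0.6, 0.1, -0.0]
width: 0.0608
```

>>> {"op": "send_rows", "data": {
  "rows": [9, -50, 0, 0, 0, 0, 0.65, 9, -50, 0, 0, 0, 0, 0.65, 9, -50, 0, 0, 0, 0, 0.65, 9, -50, 0, 0, 0, 0, 0.65, 8, -44, 0, 0, 0, 0, 0.65, 0, 0, 0, 0, 0, 0, 0.65, 0, 0, 0, 0, 0, 0, 0.65, 0, 0, 0, 0, 0, 0, 0.65]
}}

```text
time: 67.1
tool_pos: [0.5579, -0.3836, 0.2005]
ee_rot: [-3.141, 0.002, 1.469]
wrist_force: [0.3, -1.6, 0.1]
width: 0.0613
```

```bash
python3 d.py .5572 -.385 .0605 1.465; python3 look.py u2;python3 -c "
from h import *
snap('side','s7.png')"
```

```text
mm [  -0.66665246   -1.3735789  -140.03606002] deg [ 0.12 -0.07 -0.25]
[ 0.55786665 -0.38362642  0.20053606] [-3.14062054e+00  2.18783169e-03  1.46929368e+00]
```

View pics/u2side.png

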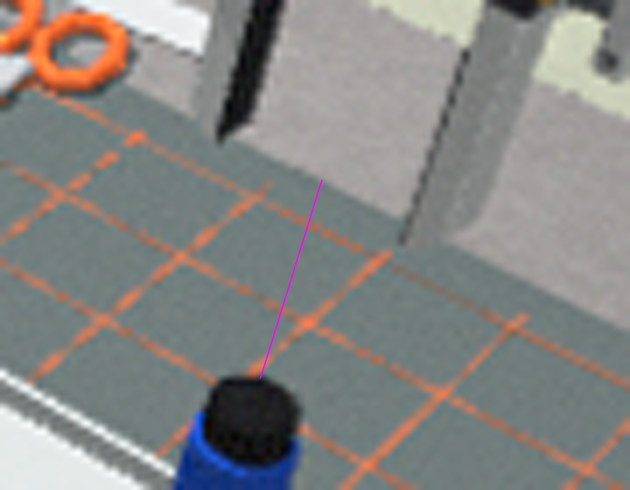

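View pics/s7.png

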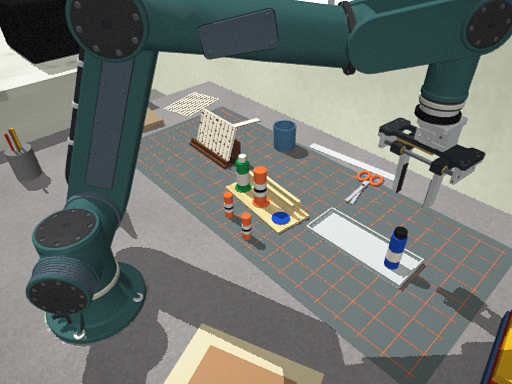

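Green and glue are back on their coasters, and the tool is over the blue bottle.

>>> {"op": "send_rows", "data": {
  "rows": [0, -1, -20, 0, 0, 0, 0.65, 0, 0, -25, 0, 0, 0, 0.65, 0, 0, -25, 0, 0, 0, 0.65, 0, 0, -25, 0, 0, 0, 0.65, 0, 0, -20, 0, 0, 0, 0.65, 0, 0, -15, 0, 0, 0, 0.65, 0, 0, -10, 0, 0, 0, 0.65, 0, 0, 0, 0, 0, 0, 0.65]
}}

```text
time: 68.25
tool_pos: [0.5573, -0.3857, 0.0589]
ee_rot: [-3.139, 0.001, 1.468]
wrist_force: [0.7, 0.5, 0.1]
width: 0.061
```

>>> {"op": "send_rows", "data": {
  "rows": [0, 0, 0, 0, 0, 0, 0.2, 0, 0, 0, 0, 0, 0, 0.2, 0, 0, 0, 0, 0, 0, 0.2, 0, 0, 0, 0, 0, 0, 0.2, 0, 0, 0, 0, 0, 0, 0.2, 0, 0, 0, 0, 0, 0, 0.2, 0, 0, 0, 0, 0, 0, 0.2, 0, 0, 0, 0, 0, 0, 0.2]
}}

```text
time: 69.25
tool_pos: [0.5579, -0.3862, 0.0603]
ee_rot: [-3.141, 0.003, 1.468]
wrist_force: [0.4, 0.3, 4.6]
width: 0.0337
```

>>> {"op": "send_rows", "data": {
  "rows": [0, 0, 5, 0, 0, 0, 0.2, 0, 0, 10, 0, 0, 0, 0.2, 0, 0, 20, 0, 0, 0, 0.2, 0, 0, 25, 0, 0, 0, 0.2, 0, 0, 25, 0, 0, 0, 0.2, 0, 0, 25, 0, 0, 0, 0.2, 0, 0, 20, 0, 0, 0, 0.2, 0, 0, 10, 0, 0, 0, 0.2]
}}

```text
time: 70.25
tool_pos: [0.5581, -0.3864, 0.2028]
ee_rot: [3.14, 0.004, 1.468]
wrist_force: [-0.3, -0.0, -1.3]
width: 0.0337
```

```bash
python3 d.py .4791 -.0935 .2 1.465
```

```text
mm [-79.0431273  292.93786376  -2.76957028] deg [ 0.25  0.06 -0.16]
```

>>> {"op": "send_rows", "data": {
  "rows": [-6, 20, 0, 0, 0, 0, 0.2, -10, 40, 0, 0, 0, 0, 0.2, -12, 45, 0, 0, 0, 0, 0.2, -12, 45, 0, 0, 0, 0, 0.2, -12, 45, 0, 0, 0, 0, 0.2, -12, 45, 0, 0, 0, 0, 0.2, -10, 34, 0, 0, 0, 0, 0.2, -5, 18, 0, 0, 0, 0, 0.2]
}}

```text
time: 71.25
tool_pos: [0.4781, -0.0926, 0.2]
ee_rot: [-3.14, 0.002, 1.469]
wrist_force: [0.1, 0.1, -0.8]
width: 0.0337
```

>>> {"op": "send_rows", "data": {
  "rows": [0, 0, 0, 0, 0, 0, 0.2, 0, 0, -10, 0, 0, 0, 0.2, 0, 0, -25, 0, 0, 0, 0.2, 0, 0, -30, 0, 0, 0, 0.2, 0, 0, -30, 0, 0, 0, 0.2, 0, 0, -20, 0, 0, 0, 0.2, 0, 0, -12, 0, 0, 0, 0.2, 0, 0, 0, 0, 0, 0, 0.2]
}}

```text
time: 72.25
tool_pos: [0.4779, -0.0944, 0.0713]
ee_rot: [-3.137, 0.002, 1.467]
wrist_force: [0.6, 0.8, -0.7]
width: 0.0337
```

```bash
python3 d.py .4791 -.0935 .0675 1.465; python3 look.py u3 
```

```text
mm [ 1.17934109  0.94279463 -3.79368532] deg [ 0.06 -0.26 -0.1 ]
[ 0.47792066 -0.09444279  0.07129369] [-3.13717278e+00  1.58558734e-03  1.46671820e+00]
```

View pics/u3side.png

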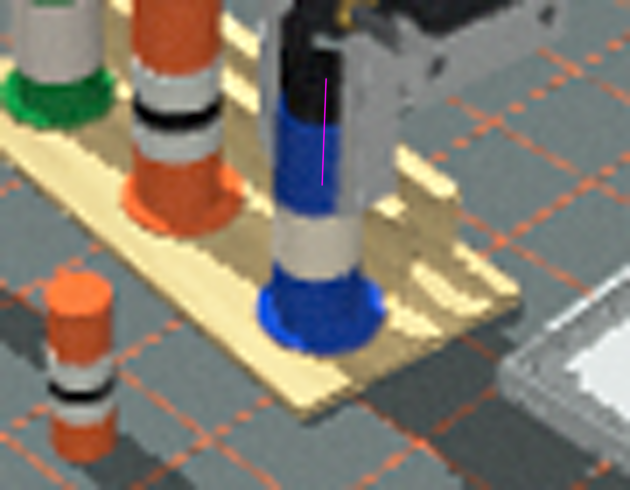

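>>> {"op": "send_rows", "data": {
  "rows": [0.5, 0, -2, 0, 0, 0, 0.2, 0, 0, -1, 0, 0, 0, 0.2, 0, 0, -0.5, 0, 0, 0, 0.2, 0, 0, -0.5, 0, 0, 0, 0.2, 0, 0, -0.5, 0, 0, 0, 0.2, 0, 0, 0, 0, 0, 0, 0.2, 0, 0, 0, 0, 0, 0, 0.2, 0, 0, 0, 0, 0, 0, 0.2]
}}

```text
time: 73.35
tool_pos: [0.4791, -0.094, 0.0681]
ee_rot: [-3.14, 0.002, 1.468]
wrist_force: [-0.3, 0.2, -0.5]
width: 0.0337
```

>>> {"op": "send_rows", "data": {
  "rows": [0, 0, -0.4, 0, 0, 0, 0.2, 0, 0, 0, 0, 0, 0, 0.2, 0, 0, 0, 0, 0, 0, 0.2, 0, 0, 0, 0, 0, 0, 0.2, 0, 0, 0, 0, 0, 0, 0.2, 0, 0, 0, 0, 0, 0, 0.2, 0, 0, 0, 0, 0, 0, 0.2, 0, 0, 0, 0, 0, 0, 0.2]
}}

```text
time: 74.35
tool_pos: [0.4791, -0.094, 0.0677]
ee_rot: [-3.14, 0.002, 1.468]
wrist_force: [0.4, 0.1, -0.4]
width: 0.0334
```

>>> {"op": "send_rows", "data": {
  "rows": [0, 0, -0.4, 0, 0, 0, 0.2, 0, 0, -0.3, 0, 0, 0, 0.2, 0, 0, 0, 0, 0, 0, 0.2, 0, 0, 0, 0, 0, 0, 0.2, 0, 0, 0, 0, 0, 0, 0.2, 0, 0, 0, 0, 0, 0, 0.2, 0, 0, 0, 0, 0, 0, 0.2, 0, 0, 0, 0, 0, 0, 0.2]
}}

```text
time: 75.35
tool_pos: [0.4792, -0.094, 0.0672]
ee_rot: [-3.14, 0.002, 1.468]
wrist_force: [-0.5, 0.4, 3.7]
width: 0.0337
```

Contact. Release, rise, and go clear of the views.

>>> {"op": "send_rows", "data": {
  "rows": [0, 0, 0, 0, 0, 0, 0.3, 0, 0, 0, 0, 0, 0, 0.4, 0, 0, 0, 0, 0, 0, 0.5, 0, 0, 0, 0, 0, 0, 0.65, 0, 0, 0, 0, 0, 0, 0.65, 0, 0, 0, 0, 0, 0, 0.65, 0, 0, 0, 0, 0, 0, 0.65, 0, 0, 10, 0, 0, 0, 0.65]
}}

```text
time: 76.35
tool_pos: [0.4784, -0.0937, 0.0765]
ee_rot: [-3.138, 0.002, 1.468]
wrist_force: [0.7, 0.1, 0.2]
width: 0.0606
```

>>> {"op": "send_rows", "data": {
  "rows": [0, 0, 25, 0, 0, 0, 0.65, 0, 0, 35, 0, 0, 0, 0.65, 0, 0, 40, 0, 0, 0, 0.65, 0, 0, 40, 0, 0, 0, 0.65, 0, -20, 10, 0, 0, 0, 0.65, 0, -40, 0, 0, 0, 0, 0.65, 0, -50, 0, 0, 0, 0, 0.65, 0, -50, 0, 0, 0, 0, 0.65]
}}

```text
time: 77.35
tool_pos: [0.4792, -0.2553, 0.2281]
ee_rot: [-3.141, 0.003, 1.468]
wrist_force: [0.0, -0.2, 0.2]
width: 0.0612
```

>>> {"op": "send_rows", "data": {
  "rows": [-10, -50, 0, 0, 0, 0, 0.65, -10, -50, 0, 0, 0, 0, 0.65, -10, -40, 0, 0, 0, 0, 0.65, -10, -30, 0, 0, 0, 0, 0.65, 0, 0, 0, 0, 0, 0, 0.65, 0, 0, 0, 0, 0, 0, 0.65, 0, 0, 0, 0, 0, 0, 0.65, 0, 0, 0, 0, 0, 0, 0.65]
}}

```text
time: 78.35
tool_pos: [0.4396, -0.423, 0.2274]
ee_rot: [-3.14, 0.002, 1.469]
wrist_force: [-0.1, -0.5, -0.1]
width: 0.061
```

```bash
python3 - <<'E'
from ov import *
T=snap('top','t8.png');S=snap('side','s8.png')
M=(255,0,255);Y=(0,255,255);C=(255,255,0)
rest=[.5634,.3067,-.036]
cu=[(c,Y) for n,x,y in (('green',.4976,.0805),('glue',.4886,-.006),('blue',.4792,-.094)) for c in bottle(n,x,y)]
over(T,cu,'f8t.png',(80,110,325,210),3.2)
over(S,cu,'f8s.png',(180,95,325,240),4)
E
```

```text
(no output)
```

View pics/f8t.png

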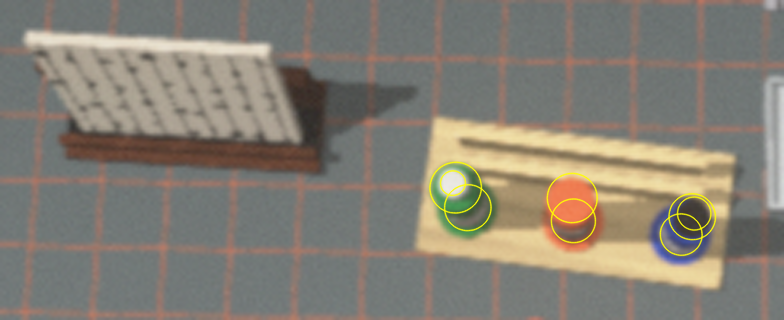

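View pics/f8s.png

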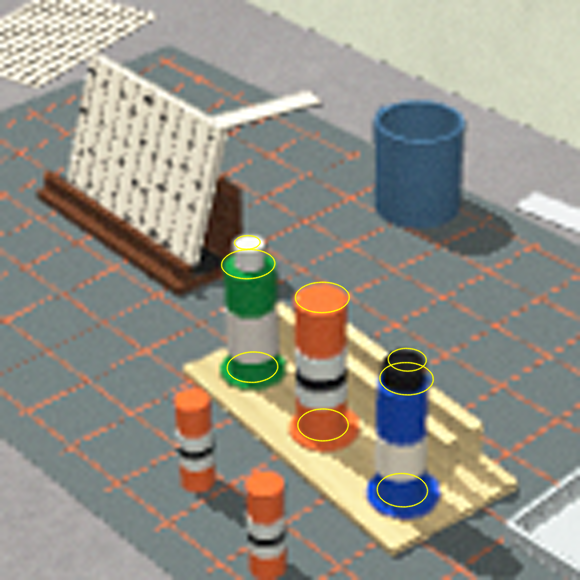

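View pics/t8.png

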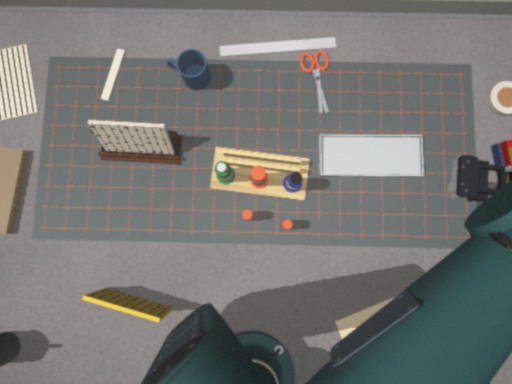

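The bottles stand centred on their coasters. One numeric check of the panel's lean before handing in.

```bash
python3 - <<'E'
from ov import *
T=snap('top');S=snap('side')
rest=[.5634,.3067,-.036]
def P(foot,y,th):
    r=[]
    for h in (0,.12):
        L=[(foot+a*np.cos(th)+h*np.sin(th),y+b,.010+.005*np.sin(th)-a*np.sin(th)+h*np.cos(th)) for a,b in((-.005,-.09),(.005,-.09),(.005,.09),(-.005,.09),(-.005,-.09))]
        r.append((W(rest,L),(255,0,255)))
    return r
th=np.radians(19);cu=P(-.007,0,th)
over(T,cu,'f9t.png',(80,110,190,175),6);over(S,cu,'f9s.png',(180,95,260,175),6)
E
cd pics; python3 -c "
import cv2
a=cv2.imread('f9t.png');b=cv2.imread('f9s.png');b=cv2.resize(b,(390,390))
cv2.imwrite('f9.png',cv2.resize(cv2.hconcat([a,b]),(800,297)))"
```

```text
(no output)
```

View pics/f9.png

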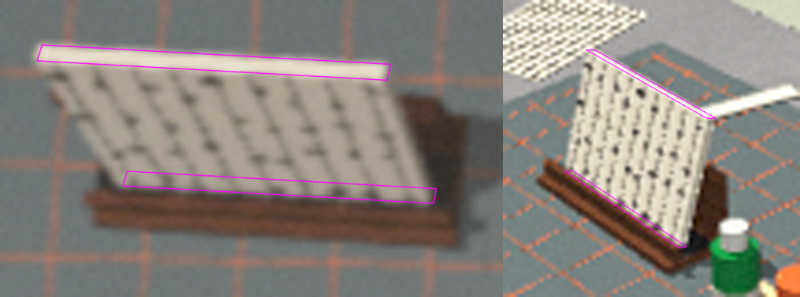

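The model (19° lean, centred within about 2 mm) matches both views. Handing in.

```bash
python3 -c "
from bench import *
print(get_obs()['time'],close_job())"
```

```text
the job is handed in; nothing more can be done
78.55 None
```

I finished the job and handed it in at 78.55 s. I moved the glue stick and both bottles to the grey tray and leaned the birch panel on the drying rest. Each of the three then went back onto the coaster of its own colour.

- **Panel:** In the last pictures from both cameras it leans about 19° against the wall, with its foot about 7 mm toward the lip from the rest's origin. It is centred along the wall to about 2 mm and the gripper has let go of it.
- **Glue stick and bottles:** All three stand upright. I released them within about 3 mm of the coaster centres.
- **Rest of the scene:** The mug, the yellow panel and the two small glue sticks look unmoved, and the arm is well clear of everything.
- **Disagreements:** The two cameras differed by 1–2 mm on where the coasters are. The positions where I gripped the glue stick and the blue bottle differed from the camera estimates by 3–4 mm. I placed all three objects between those values, well inside the 12 mm limit.

No check failed.

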